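# Unstack the tasting pots onto their saucers

## Robot

A 6-joint arm with a two-finger parallel gripper is mounted at the origin on the work surface. World frame = base frame: x ahead of the robot, y to its left, z up, the work surface at z = 0. Lengths are in mm, angles in rad, forces in N, time in s.
With the tool pointing down it reaches from about 350 to 775 mm from the base axis. Payload 5.5 kg.
Tool frame: the origin (TCP) lies on the mounting face of the last link; the fingertips stand 173 mm ahead of it and the grasp point (between the pads) lies 155 mm ahead of it; z points along the fingers, y is the direction in which the jaws open and shut (so a half turn about z gives the same grasp; the last joint's range is limited). The gripper opens to 85 mm and grips with 20 to 120 N. Pads are 22 mm wide; open, the fingers measure 114 mm over their backs; the gripper's body (76 mm by 85 mm) begins 54 mm behind the grasp point. The pads swing forward as they close: fully open they stand 13 mm farther back than shut.
Start: joints at [1.008, 0.313, 0.046, 1.304, 0, 1.431], TCP at [235.951, 524.385, 404.723] pointing down, gripper open.
Joint ranges: [-2.76, 2.76], [-0.86, 1.69], [-1.03, 1.26], [-2.2, 2.34], [-1.47, 1.5], [-3.14, 3.14]. Speed limits (rad/s): [2.57, 2.57, 3.14, 3.14, 3.14, 3.14].

## Interface

Orientations are given as a unit quaternion [w, x, y, z].
In Python, from rig import * gives the robot as it stands.
- The arm moves only by the tool send_rows, never from a script. Its argument "motion" is text: rows parted by semicolons, each of 7 numbers parted by spaces: the shift along the tool's x, y, z in m, then the turn, a rotation vector about the tool's x, y, z in rad, then the opening, from -1 (shut) to 1 (fully open), so that 0 is half open. In form: tx ty tz wx wy wz claw; .... A call has 1 to 5 rows; each row is the pose to reach, as a shift and turn from the pose commanded when the call began, along the tool's axes at that moment; what a row does not reach only later rows make up. A row lasts 1/12 s, in which the tool goes at most 41.7 mm and 7.16 degrees, less where a joint would pass 70% of its speed; a pose out of reach is approached as far as the arm can. A call with a gripper value outside its range is refused whole. The fingers move at their own pace and stop on an object; "newtons" is the grip in N (left out, the last holds). Time passes only in rows, so rows that repeat a pose let the fingers close. It gives the time, the measured TCP pose, the force and the opening at its end, in the units of the state.
- get_state(): the state, without advancing time (a new reading comes with each control period).
- grab_frame(name): name is "side" or "top"; returns the picture (400x640x3 uint8, blue, green, red); there is no depth.
- camera_model(name): a dict with "intrinsics" (3x3 intrinsics, pixels), "rvec" (rotation vector, rad) and "tvec" (3), from world to camera coordinates, as OpenCV has them. Camera axes: x right, y down, z forward; pixel columns grow to the right and rows downward; lengths in mm; the calibration is good to about 2 mm. A picture is of the moment at which its call begins. camera_model takes no time and is no camera call.
- hand_in(): hands the job in, once; it reports no verdict.
The state is a dict: "time_s": time; "q": joint angles; "joint_velocities": joint speeds; "effort": joint torques, N m; "position": TCP position; "orientation": TCP orientation; "contact_force": force on the tool from outside, world axes, zero at the start; "moment": the same for the moment, N m; "gripper_width": finger opening in mm.
Only numpy, scipy, OpenCV 4.12 (cv2) and the standard library are available. Lean on these libraries where they do the work, as an engineer would, in place of code of your own. Each camera call takes 0.05 s, during which the arm holds its last target.

## Task

Lay up the tasting course: take the two stacks of lidded porcelain pots apart and set each of the five pots on the saucer of its own shape and size, upright and flat inside the rim, with the straight-sided pots lined up with the sides of their saucers. Keep the pots upright on the way and set them down gently; none may be tipped over or dropped.

Things in the scene. Friction and masses are not known exactly. Their poses are not given: they have to be found in the camera images.
- pot_oblong: The oblong pot: white porcelain with straight upright sides and a fixed flat brown wooden lid inset in a narrow white rim; 100 x 56 mm, 40 mm tall; x along the long side, y across the short side; about 260 g. Origin at the centre of its underside, z up. It is the foot of one of the two stacks, standing on the counter. Pots only rest on one another, a few mm off centre, turned anyhow.
- pot_hex: The hexagonal pot: white porcelain with straight upright sides and a fixed flat brown wooden lid inset in a narrow white rim; regular hexagon 60 mm across flats, 40 mm tall; x is square to one pair of flats, the other pairs lie 60 degrees round; about 220 g. Origin at the centre of its underside, z up. It is the foot of the other stack, standing on the counter. Pots only rest on one another, a few mm off centre, turned anyhow.
- pot_round: The larger round pot: white porcelain with straight upright sides and a fixed flat brown wooden lid inset in a narrow white rim; 48 mm across, 36 mm tall; about 140 g. Origin at the centre of its underside, z up. It starts on the lid of the oblong or of the hexagonal pot. Pots only rest on one another, a few mm off centre, turned anyhow.
- pot_square: The square pot: white porcelain with straight upright sides and a fixed flat brown wooden lid inset in a narrow white rim; 42 x 42 mm, 36 mm tall; x and y square to its sides; about 140 g. Origin at the centre of its underside, z up. It starts on the lid of the oblong or of the hexagonal pot, whichever does not carry the larger round one. Pots only rest on one another, a few mm off centre, turned anyhow.
- pot_mini: The small round pot: white porcelain with straight upright sides and a fixed flat brown wooden lid inset in a narrow white rim; 28 mm across, 34 mm tall; about 50 g. Origin at the centre of its underside, z up. It starts on the lid of the larger round pot, as the third and top of that stack. Pots only rest on one another, a few mm off centre, turned anyhow.
- saucer_oblong: The oblong saucer: low porcelain dish, empty, white rim round a matt grey floor; recess 116 x 72 mm, outside 126 x 82 mm; x along the long side. Its floor is 4 mm above the counter and its rim is 5 mm wide and 7 mm high in all, so the recess is 3 mm deep and leaves 8 mm all round the pot of its shape and size. It grips the counter and does not move. Origin at the centre of its underside, z up.
- saucer_hex: The hexagonal saucer: low porcelain dish, empty, white rim round a matt grey floor; hexagonal recess 76 mm across flats, outside 86 mm; x square to one pair of flats. Its floor is 4 mm above the counter and its rim is 5 mm wide and 7 mm high in all, so the recess is 3 mm deep and leaves 8 mm all round the pot of its shape and size. It grips the counter and does not move. Origin at the centre of its underside, z up.
- saucer_round: The larger round saucer: low porcelain dish, empty, white rim round a matt grey floor; recess 64 mm across, outside 74 mm. Its floor is 4 mm above the counter and its rim is 5 mm wide and 7 mm high in all, so the recess is 3 mm deep and leaves 8 mm all round the pot of its shape and size. It grips the counter and does not move. Origin at the centre of its underside, z up.
- saucer_square: The square saucer: low porcelain dish, empty, white rim round a matt grey floor; recess 58 x 58 mm, outside 68 x 68 mm; x and y square to its sides. Its floor is 4 mm above the counter and its rim is 5 mm wide and 7 mm high in all, so the recess is 3 mm deep and leaves 8 mm all round the pot of its shape and size. It grips the counter and does not move. Origin at the centre of its underside, z up.
- saucer_mini: The small round saucer: low porcelain dish, empty, white rim round a matt grey floor; recess 44 mm across, outside 54 mm. Its floor is 4 mm above the counter and its rim is 5 mm wide and 7 mm high in all, so the recess is 3 mm deep and leaves 8 mm all round the pot of its shape and size. It grips the counter and does not move. Origin at the centre of its underside, z up.
Things that resemble listed ones, but are neither listed nor needed, are in the scene too. What is shaped like the pot_square but pink, purple or turquoise is not meant.

How it is judged (in metres and radians):
At the end, for the whole second after the job is handed in: Each pot on its own saucer: centres within 12 mm, underside on the saucer's floor (2 to 6 mm above its underside), tilt under 0.06 rad; sides of the oblong, square and hexagonal pots within 0.25 rad of parallel to their saucers' sides; all released and at rest (horizontal distance between pot_oblong and saucer_oblong below 0.012 m and z of pot_oblong in the frame of saucer_oblong between 0.002 and 0.006 m and angle between each of pot_oblong, pot_hex, pot_round, pot_square, pot_mini's own z axis and vertical below 0.06 rad and linear speed of each of pot_oblong, pot_hex, pot_round, pot_square, pot_mini below 0.02 m/s and angular speed of each of pot_oblong, pot_hex, pot_round, pot_square, pot_mini below 0.2 rad/s and horizontal distance between pot_hex and saucer_hex below 0.012 m and z of pot_hex in the frame of saucer_hex between 0.002 and 0.006 m and horizontal distance between pot_round and saucer_round below 0.012 m and z of pot_round in the frame of saucer_round between 0.002 and 0.006 m and horizontal distance between pot_square and saucer_square below 0.012 m and z of pot_square in the frame of saucer_square between 0.002 and 0.006 m and horizontal distance between pot_mini and saucer_mini below 0.012 m and z of pot_mini in the frame of saucer_mini between 0.002 and 0.006 m and angle between the x axis of pot_oblong and the x axis of saucer_oblong, either way round below 0.25 rad and (angle between the x axis of pot_square and the x axis of saucer_square, either way round below 0.25 rad or angle between the x axis of pot_square and the y axis of saucer_square, either way round below 0.25 rad) and (angle between the x axis of pot_hex and the x axis of saucer_hex, either way round below 0.25 rad or angle between the x axis of pot_hex and the x axis of saucer_hex, either way round between 0.797 and 1.297 rad)); the robot touches nothing.
It fails at once if a pot tipped by more than about 35 degrees (angle between any of pot_oblong, pot_hex, pot_round, pot_square, pot_mini's own z axis and vertical above 0.6 rad).
It fails at once if a pot dropped or thrown: moving faster than 0.7 m/s (a fall of about 25 mm) while no finger touches it ((linear speed of pot_oblong above 0.7 m/s and contact force between the fingers and pot_oblong below 0.01 N) or (linear speed of pot_hex above 0.7 m/s and contact force between the fingers and pot_hex below 0.01 N) or (linear speed of pot_round above 0.7 m/s and contact force between the fingers and pot_round below 0.01 N) or (linear speed of pot_square above 0.7 m/s and contact force between the fingers and pot_square below 0.01 N) or (linear speed of pot_mini above 0.7 m/s and contact force between the fingers and pot_mini below 0.01 N)).
It also fails if it takes over 128 s, if anything falls off the work surface, if the arm or the gripper's body presses on something with over 40 N, if the wrist force passes 120 N, or if a joint passes its speed limit or range.

## Working session

There is one attempt and no reset: what is moved stays moved. The work goes in short steps, Python scripts to look and compute and a tool call to move; the robot and the scene stay as the last step left them, time stands still between calls to the robot, and variables do not carry over. Pictures are saved under pics/ and viewed, and the job is handed in when it is done.

Besides the shell and the picture viewer there is one more tool, called after "Emit:" by a JSON object that holds its "name" and its "arguments". send_rows: Moves the arm, as the interface text tells. Its arguments: {"type":"object","properties":{"motion":{"type":"string"},"newtons":{"type":"number"}},"required":["motion"]}

```bash
ls; mkdir -p pics; python3 - <<'E'
from rig import *
import cv2
s=get_state(); print(s)
for n in("side","top"):
    cv2.imwrite(f"pics/{n}0.png",grab_frame(n)); print(n,camera_model(n))
E
```

```text
pics
{'time_s': 0.0, 'q': array([1.00837420e+00, 3.13986634e-01, 4.49645317e-02, 1.30362209e+00,
       6.97860731e-06, 1.43124462e+00]), 'joint_velocities': array([ 0.00065034, -0.00059829, -0.00127753, -0.00257455, -0.00048415,
        0.00118637]), 'effort': array([ 7.29208168e-04, -4.80626929e+01,  2.98531401e+01,  1.93156314e-02,
       -1.40462471e-04,  1.83494819e-05]), 'position': array([235.83774011, 524.17912959, 403.81052095]), 'orientation': array([-3.20947549e-04,  2.09863277e-01,  9.77730306e-01, -8.66404556e-04]), 'contact_force': array([-0.05547082,  0.68809757, -0.18885492]), 'moment': array([ 0.03632234,  0.02522165, -0.03563579]), 'gripper_width': 85.41912346536655}
side {'intrinsics': array([[379.42430306,   0.        , 318.46928744],
       [  0.        , 379.42430306, 204.03011286],
       [  0.        ,   0.        ,   1.        ]]), 'rvec': array([ 0.31990606, -2.54629871,  1.52344433]), 'tvec': array([577.65568217, 110.49357074, 881.09124107])}
top {'intrinsics': array([[383.54741551,   0.        , 313.64422139],
       [  0.        , 383.54741551, 199.55600229],
       [  0.        ,   0.        ,   1.        ]]), 'rvec': array([ 2.109329  , -2.14276601,  0.196717  ]), 'tvec': array([ 56.14521084, 570.22961293, 816.6929789 ])}
```

View pics/top0.png

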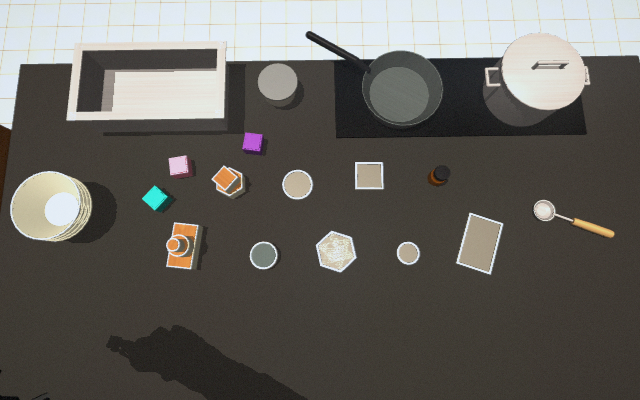

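View pics/side0.png

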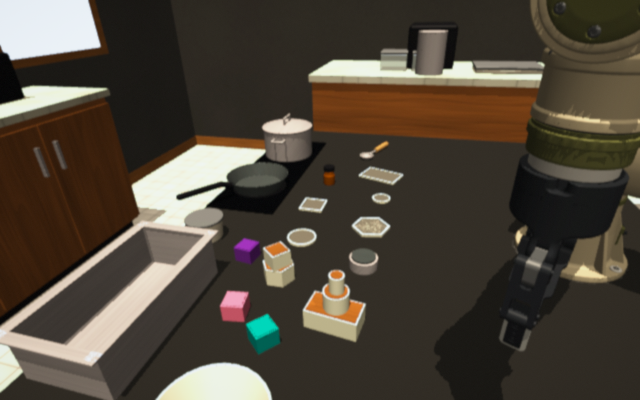

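```bash
cat > h.py <<'E'
import numpy as np, cv2
from rig import *
def cam(n):
    c=camera_model(n); R,_=cv2.Rodrigues(np.array(c["rvec"])); return np.array(c["intrinsics"]),R,np.array(c["tvec"],float).reshape(3)
def px2w(n,uv,z):
    K,R,t=cam(n); uv=np.atleast_2d(np.array(uv,float)); 
    d=(R.T@np.linalg.inv(K)@np.c_[uv,np.ones(len(uv))].T).T; C=-R.T@t
    return C+d*((z-C[2])/d[:,2])[:,None]
def w2px(n,P):
    K,R,t=cam(n); P=np.atleast_2d(np.array(P,float)); p=(K@(R@P.T+t[:,None])).T; return p[:,:2]/p[:,2:]
E
python3 - <<'E'
from h import *
t=cv2.imread("pics/top0.png"); s=cv2.imread("pics/side0.png")
cv2.imwrite("pics/c1.png",cv2.resize(t[125:285,130:330],None,fx=4,fy=3.7,interpolation=cv2.INTER_CUBIC)[:600])
cv2.imwrite("pics/c2.png",cv2.resize(t[150:280,270:510],None,fx=3.33,fy=3.33,interpolation=cv2.INTER_CUBIC))
cv2.imwrite("pics/c3.png",cv2.resize(s[150:350,220:420],None,fx=3,fy=3,interpolation=cv2.INTER_CUBIC))
for p in [(184,246),(228,182),(297,184),(369,176),(336,252),(408,253),(480,243),(263,255)]: print(p,px2w("top",p,7).round(0))
for n in("top","side"):
    K,R,t=cam(n); print(n,(-R.T@t).round())
E
```

```text
(184, 246) [[474. 351.   7.]]
(228, 182) [[626. 252.   7.]]
(297, 184) [[618.  86.   7.]]
(369, 176) [[635. -87.   7.]]
(336, 252) [[455.  -3.   7.]]
(408, 253) [[ 450. -170.    7.]]
(480, 243) [[ 470. -340.    7.]]
(263, 255) [[450. 167.   7.]]
top [413.  50. 907.]
side [355. 848. 526.]
```

View pics/c1.png

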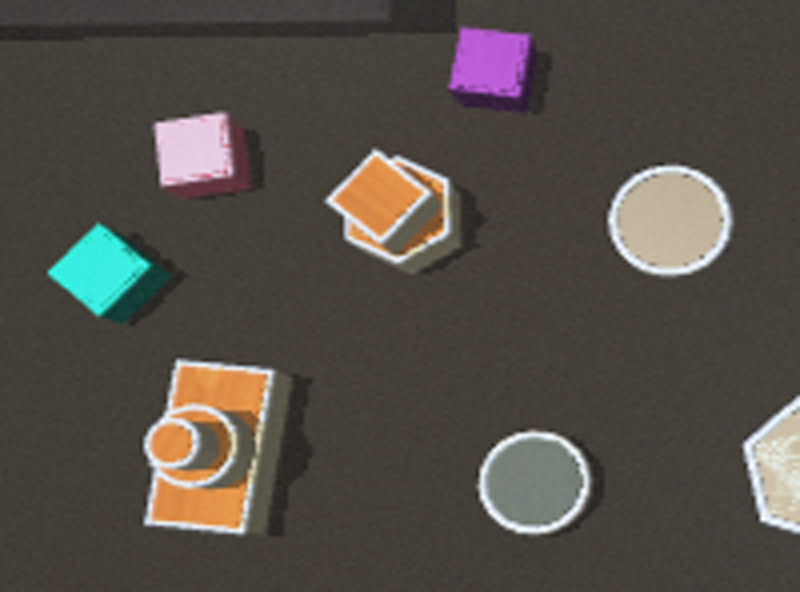

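View pics/c2.png

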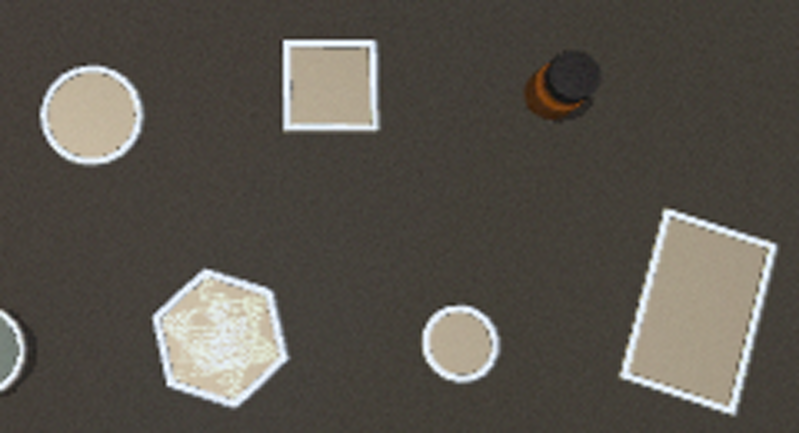

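View pics/c3.png

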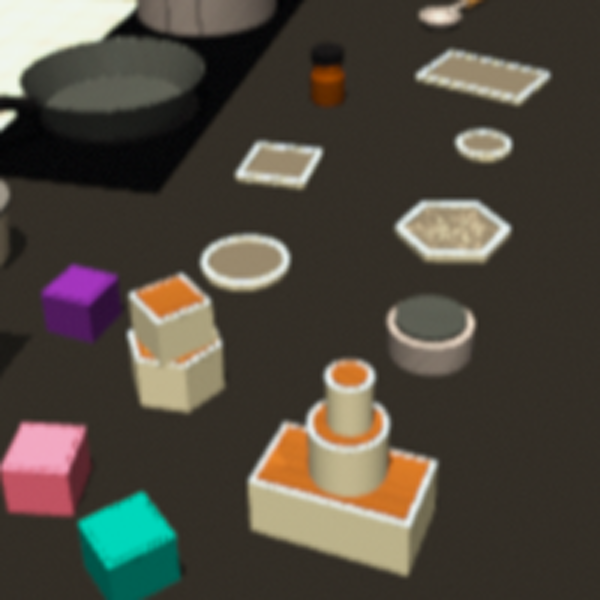

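```bash
cat > meas.py <<'E'
from h import *
def comps(mask,amin=60):
    n,l,st,c=cv2.connectedComponentsWithStats(mask.astype(np.uint8),connectivity=4)
    return [(l==i) for i in range(1,n) if st[i,4]>=amin]
def outer(m):
    cs,_=cv2.findContours(m.astype(np.uint8),cv2.RETR_EXTERNAL,cv2.CHAIN_APPROX_NONE); return max(cs,key=cv2.contourArea)[:,0,:]
def rect(P):
    (c,wh,a)=cv2.minAreaRect(P[:,:2].astype(np.float32))
    return np.round(c,1),np.round(wh,1),round(a,1)
def orange(im,box):
    h=cv2.cvtColor(im,cv2.COLOR_BGR2HSV); m=(h[...,0]<20)&(h[...,1]>130)&(h[...,2]>150)
    o=np.zeros_like(m); x0,y0,x1,y1=box; o[y0:y1,x0:x1]=m[y0:y1,x0:x1]; return o
E
python3 - <<'E'
from meas import *
t=cv2.imread("pics/top0.png")
w=(t.min(2)>140)
for name,b in dict(round=(275,160,320,210),square=(345,150,395,200),hex=(308,222,364,282),mini=(390,235,428,272),oblong=(445,205,510,280)).items():
    m=np.zeros_like(w); m[b[1]:b[3],b[0]:b[2]]=w[b[1]:b[3],b[0]:b[2]]
    P=px2w("top",outer(m)+0.0,7); M=cv2.moments(P[:,:2].astype(np.float32))
    hull=cv2.convexHull(P[:,:2].astype(np.float32)); ap=cv2.approxPolyDP(hull,8,True)[:,0]
    e=np.roll(ap,-1,0)-ap
    print(name,rect(P),"cen",round(M['m10']/M['m00'],1),round(M['m01']/M['m00'],1),"edges",np.degrees(np.arctan2(e[:,1],e[:,0])).round(0) if len(e)<8 else len(e))
for c in comps(orange(t,(150,160,260,280)),20):
    ct=outer(c); print("lid",ct.mean(0).round(1),c.sum())
    for z in (40,76,110): print("   z",z,rect(px2w("top",ct,z)))
E
```

```text
round (array([618.3,  86.5]), array([72.2, 69. ]), 89.1) cen 618.0 86.5 edges 8
square (array([637.9, -86.9]), array([67.6, 64.6]), 89.1) cen 637.7 -86.6 edges [178. -91.  -1.  89.]
hex (array([457.3,  -1.9]), array([95.6, 86.7]), 11.4) cen 457.0 -2.1 edges [ 132. -171. -113.  -49.   11.   67.]
mini (array([ 449.8, -170.5]), array([51.2, 51.2]), 86.8) cen 450.3 -169.9 edges [ 151. -123.  -38.   34.   83.]
oblong (array([ 471.2, -338.9]), array([ 81.5, 125.1]), 70.4) cen 470.9 -338.9 edges [ 161. -111.  -19.   72.]
lid [224.  177.6] 231
   z 40 (array([628.2, 254.3]), array([35.9, 35.5]), 49.7)
   z 76 (array([619.2, 245.8]), array([34.5, 34.1]), 49.7)
   z 110 (array([610.8, 237.8]), array([33. , 32.7]), 49.7)
lid [184.9 230. ] 214
   z 40 (array([507.2, 340.4]), array([47.9, 24.9]), 82.0)
   z 76 (array([503.3, 328.3]), array([45.9, 23.8]), 82.0)
   z 110 (array([499.6, 316.9]), array([44.1, 22.8]), 82.0)
lid [179.  237.2] 22
   z 40 (array([492.1, 352.4]), array([22.7,  4.5]), 89.1)
   z 76 (array([488.8, 339.8]), array([21.8,  4.3]), 89.1)
   z 110 (array([485.7, 327.9]), array([20.9,  4.1]), 89.1)
lid [172.6 244.5] 77
   z 40 (array([475.5, 366.2]), array([20.5, 20.2]), 89.1)
   z 76 (array([472.9, 353. ]), array([19.7, 19.3]), 89.1)
   z 110 (array([470.5, 340.6]), array([18.9, 18.5]), 89.1)
lid [177.  252.6] 28
   z 40 (array([456.4, 355.3]), array([26.9,  4.4]), 89.1)
   z 76 (array([454.6, 342.7]), array([25.8,  4.3]), 89.1)
   z 110 (array([452.9, 330.7]), array([24.7,  4.1]), 89.1)
lid [180.  260.7] 211
   z 40 (array([441. , 348.6]), array([47.8, 26.9]), 82.9)
   z 76 (array([439.8, 336.2]), array([45.8, 25.7]), 82.9)
   z 110 (array([438.7, 324.5]), array([43.9, 24.7]), 82.9)
```

```bash
cat > plan.py <<'E'
import sys
from h import *
from scipy.spatial.transform import Rotation as Ro
# usage: plan.py x y zgrasp [jawyaw_deg]   (mm, grasp point)
s=get_state(); w,x,y,z=s["orientation"]; R=Ro.from_quat([x,y,z,w]).as_matrix(); p=np.array(s["position"])
yaw=np.degrees(np.arctan2(R[1,1],R[0,1])); print("tcp",p.round(1),"jaw yaw",round(yaw,1),"q",np.round(s["q"],2),"w",round(s["gripper_width"],1),"F",np.round(s["contact_force"],1),"t",round(s["time_s"],2),"tooltilt",R[:,2].round(4))
if len(sys.argv)>3:
    T=np.array([float(a) for a in sys.argv[1:4]])+[0,0,155]
    # exact-down frame
    print("shift tool m",((R.T@(T-p))/1000).round(4), "z-only",round(T[2]-p[2],1))
    if len(sys.argv)>4:
        d=(float(sys.argv[4])-yaw+90)%180-90; print("wz rad",round(-np.radians(d),3),"(alt",round(-np.radians(d-np.sign(d)*180),3),")")
E
python3 plan.py 470.5 340.6 160 66
```

```text
tcp [235.9 524.2 403.9] jaw yaw 65.8 q [1.01 0.31 0.05 1.3  0.   1.43] w 85.5 F [-0.5 -0.5  1.1] t 0.1 tooltilt [-9.0e-04 -1.4e-03 -1.0e+00]
shift tool m [-0.2893 -0.071   0.0889] z-only -88.9
wz rad -0.004 (alt 3.138 )
```

Emit:
{"name": "send_rows", "arguments": {"motion": "-0.03 -0.008 0.009 0 0 0 0.2; -0.068 -0.017 0.02 0 0 0 0.2; -0.106 -0.026 0.032 0 0 0 0.2; -0.144 -0.035 0.044 0 0 0 0.2; -0.18 -0.044 0.055 0 0 0 0.2", "newtons": 40}}

```text
time_s: 0.52
position: [383.0, 409.0, 348.7]
orientation: [-0.0, 0.21, 0.978, -0.0]
contact_force: [0.8, 1.8, -0.7]
gripper_width: 51.1
```

Emit:
{"name": "send_rows", "arguments": {"motion": "-0.035 -0.009 0.01 0 0 0 0.2; -0.07 -0.017 0.022 0 0 0 0.2; -0.1 -0.025 0.03 0 0 0 0.2; -0.109 -0.027 0.034 0 0 0 0.2; -0.109 -0.027 0.034 0 0 0 0.2"}}

```text
time_s: 0.93
position: [471.9, 339.1, 314.0]
orientation: [-0.001, 0.212, 0.977, -0.001]
contact_force: [0.2, 0.2, 0.7]
gripper_width: 50.9
```

```bash
python3 plan.py 470.5 340.6 100 66; python3 - <<'E'
from h import *
s=grab_frame("side"); cv2.imwrite("pics/s1.png",cv2.resize(s[150:400,220:520],None,fx=2.6,fy=2.4))
E
```

```text
tcp [471.9 339.1 314. ] jaw yaw 65.5 q [ 0.49  0.37 -0.1   1.1  -0.    0.91] w 50.9 F [0.2 0.2 0.7] t 0.93 tooltilt [-0.002  -0.0013 -1.    ]
shift tool m [0.0018 0.0009 0.059 ] z-only -59.0
wz rad -0.008 (alt 3.134 )
```

View pics/s1.png

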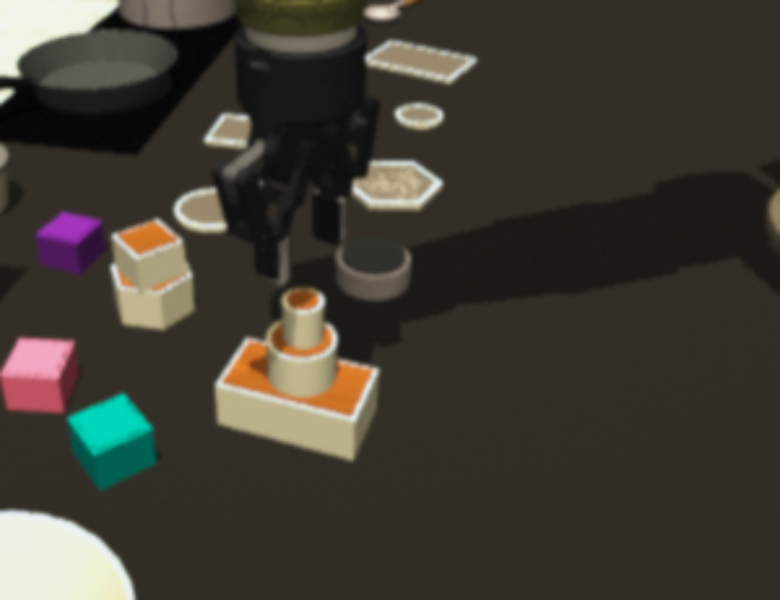

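The side view shows the open jaws hovering over the mini pot (about (303,300) in the crop), astride it. I'll descend.

Emit:
{"name": "send_rows", "arguments": {"motion": "0.001 0.001 0.025 0 0 0 0.2; 0.002 0.001 0.045 0 0 0 0.2; 0.002 0.001 0.055 0 0 0 0.2; 0.002 0.001 0.058 0 0 0 0.2; 0.002 0.001 0.058 0 0 0 0.2"}}

```text
time_s: 1.4
position: [467.9, 343.5, 257.4]
orientation: [-0.001, 0.209, 0.978, -0.0]
contact_force: [1.2, 0.3, 0.8]
gripper_width: 51.1
```

Emit:
{"name": "send_rows", "arguments": {"motion": "0 0 0 0 0 0 0; 0 0 0 0 0 0 -0.2; 0 0 0 0 0 0 -0.4; 0 0 0 0 0 0 -0.6; 0 0 0 0 0 0 -0.8", "newtons": 25}}

```text
time_s: 1.82
position: [469.3, 343.1, 259.2]
orientation: [0.001, 0.21, 0.978, 0.001]
contact_force: [-2.3, -0.3, 6.2]
gripper_width: 26.8
```

Emit:
{"name": "send_rows", "arguments": {"motion": "0 0 0 0 0 0 -0.9; 0 0 0 0 0 0 -1; 0 0 0 0 0 0 -1; 0 0 0 0 0 0 -1", "newtons": 30}}

```text
time_s: 2.15
position: [469.3, 343.1, 259.2]
orientation: [0.001, 0.21, 0.978, 0.001]
contact_force: [-1.8, 0.5, 7.1]
gripper_width: 26.9
```

```bash
python3 plan.py 450 -170 170 66; python3 - <<'E'
from h import *
s=grab_frame("side"); cv2.imwrite("pics/s2.png",cv2.resize(s[200:350,270:420],None,fx=4,fy=4))
E
```

```text
tcp [469.3 343.1 259.2] jaw yaw 65.8 q [ 0.49  0.41 -0.19  0.97  0.    0.92] w 26.9 F [-1.8  0.5  7.1] t 2.15 tooltilt [ 0.0018  0.0016 -1.    ]
shift tool m [-0.193  -0.4757 -0.0667] z-only 65.8
wz rad -0.004 (alt 3.138 )
```

View pics/s2.png

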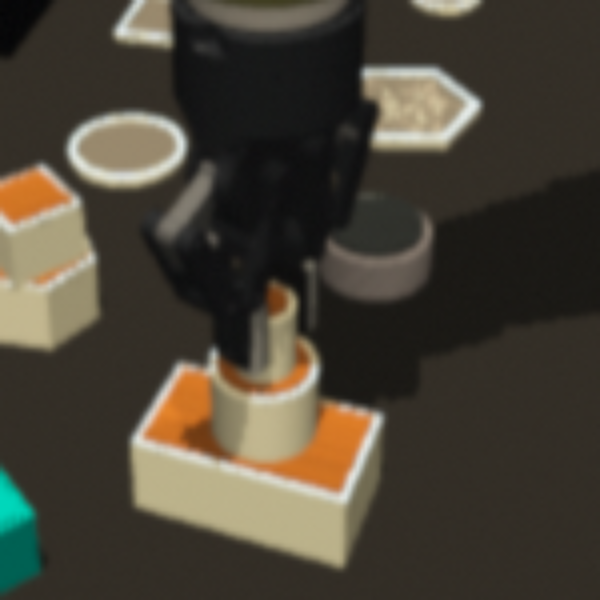

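```bash
python3 - <<'E'
from h import *
for z in (76,86,96): print(z,[((w2px("side",(469.3+.41*d,343.1+.91*d,z))-[270,200])*4).round(0) for d in(14,22)])
E
```

```text
76 [array([[250., 381.]]), array([[239., 391.]])]
86 [array([[250., 363.]]), array([[238., 373.]])]
96 [array([[250., 345.]]), array([[238., 355.]])]
```

The tip projects to z ≈ 85, so it stays clear of the lid below. Next I'll lift the mini pot and carry it.

Emit:
{"name": "send_rows", "arguments": {"motion": "0 0 -0.005 0 0 0 -1; 0 0 -0.015 0 0 0 -1; 0 0 -0.03 0 0 0 -1; -0.004 -0.01 -0.045 0 0 0 -1; -0.013 -0.032 -0.055 0 0 0 -1", "newtons": 35}}

```text
time_s: 2.62
position: [468.2, 309.6, 314.7]
orientation: [0.001, 0.209, 0.978, 0.001]
contact_force: [1.3, -0.1, -0.4]
gripper_width: 26.7
```

```bash
python3 plan.py 450 -170 150 66;  python3 - <<'E'
from h import *
s=grab_frame("side"); cv2.imwrite("pics/s3.png",cv2.resize(s[200:350,270:420],None,fx=4,fy=4))
E
```

```text
tcp [468.2 309.6 314.7] jaw yaw 65.9 q [ 0.44  0.33 -0.16  1.08  0.    0.86] w 26.7 F [ 1.3 -0.1 -0.4] t 2.62 tooltilt [ 0.0026  0.002  -1.    ]
shift tool m [-0.1791 -0.4453  0.0088] z-only -9.7
wz rad -0.001 (alt 3.14 )
```

View pics/s3.png

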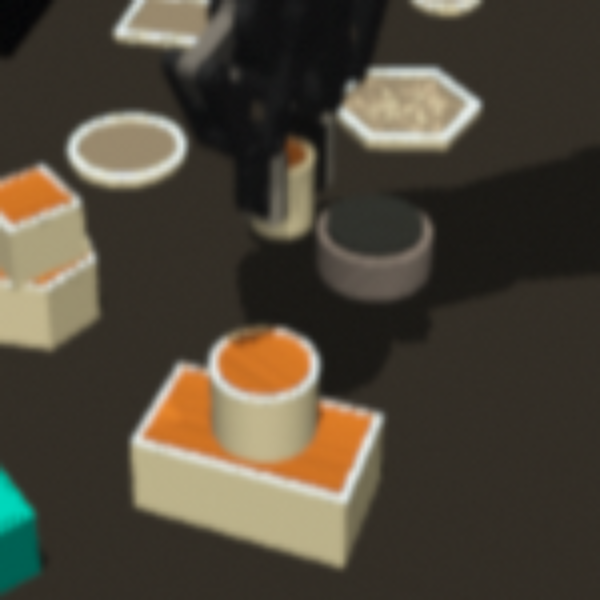

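Mini is held upright and the round pot is undisturbed. Carrying it on.

Emit:
{"name": "send_rows", "arguments": {"motion": "-0.013 -0.032 0 0 0 0 -1; -0.027 -0.068 0 0 0 0 -1; -0.041 -0.104 0 0 0 0 -1; -0.055 -0.14 0 0 0 0 -1; -0.07 -0.175 0 0 0 0 -1"}}

```text
time_s: 3.08
position: [459.1, 118.4, 313.3]
orientation: [0.0, 0.21, 0.978, 0.0]
contact_force: [1.6, -0.1, -1.4]
gripper_width: 27.0
```

Emit:
{"name": "send_rows", "arguments": {"motion": "-0.014 -0.036 0 0 0 0 -1; -0.028 -0.072 0 0 0 0 -1; -0.042 -0.108 0 0 0 0 -1; -0.056 -0.14 0 0 0 0 -1; -0.07 -0.172 0 0 0 0 -1"}}

```text
time_s: 3.5
position: [452.5, -67.5, 313.5]
orientation: [0.001, 0.21, 0.978, -0.0]
contact_force: [0.4, 0.9, 0.7]
gripper_width: 26.5
```

```bash
python3 plan.py 450 -170 50 66
```

```text
tcp [452.5 -67.5 313.5] jaw yaw 65.7 q [-0.32  0.14 -0.41  1.02  0.    0.1 ] w 26.5 F [0.4 0.9 0.7] t 3.5 tooltilt [ 1.e-03 -3.e-04 -1.e+00]
shift tool m [-0.0397 -0.0945  0.1085] z-only -108.5
wz rad -0.005 (alt 3.137 )
```

Emit:
{"name": "send_rows", "arguments": {"motion": "-0.014 -0.033 0.01 0 0 0 -1; -0.028 -0.066 0.035 0 0 0 -1; -0.037 -0.088 0.065 0 0 0 -1; -0.0395 -0.0945 0.085 0 0 0 -1; -0.0395 -0.0945 0.095 0 0 0 -1"}}

```text
time_s: 3.92
position: [449.3, -169.8, 215.7]
orientation: [-0.001, 0.212, 0.977, 0.0]
contact_force: [-0.3, 0.8, -0.8]
gripper_width: 26.6
```

```bash
python3 plan.py 450 -170 32.2 66; python3 - <<'E'
from h import *
s=grab_frame("side"); cv2.imwrite("pics/s4.png",cv2.resize(s[150:250,330:430],None,fx=5,fy=5))
E
```

```text
tcp [ 449.3 -169.8  215.7] jaw yaw 65.5 q [-0.53  0.28 -0.5   0.79 -0.   -0.1 ] w 26.6 F [-0.3  0.8 -0.8] t 3.92 tooltilt [-0.0023  0.001  -1.    ]
shift tool m [-0.0008  0.0001  0.0285] z-only -28.5
wz rad -0.008 (alt 3.134 )
```

View pics/s4.png

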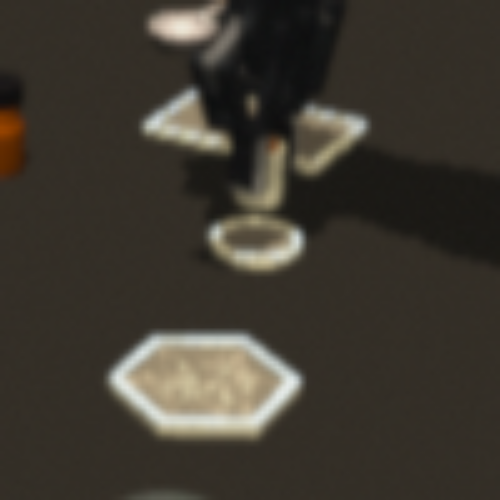

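The pot hangs above the saucer (saucer at about (255,240) in the crop). I'll lower it gently.

Emit:
{"name": "send_rows", "arguments": {"motion": "0 0 0.009 0 0 0 -1; 0 0 0.017 0 0 0 -1; 0 0 0.022 0 0 0 -1; 0 0 0.025 0 0 0 -1; 0 0 0.0265 0 0 0 -1"}}

```text
time_s: 4.38
position: [450.5, -167.3, 191.3]
orientation: [0.0, 0.209, 0.978, -0.0]
contact_force: [-0.6, 0.2, -1.0]
gripper_width: 26.6
```

Emit:
{"name": "send_rows", "arguments": {"motion": "0 0 0.001 0 0 0 -1; 0 0 0.002 0 0 0 -1; 0 0 0.002 0 0 0 -1"}}

```text
time_s: 4.63
position: [450.4, -167.9, 189.4]
orientation: [0.0, 0.21, 0.978, -0.0]
contact_force: [0.7, 0.7, -0.5]
gripper_width: 26.4
```

Emit:
{"name": "send_rows", "arguments": {"motion": "0 0 0.001 0 0 0 -1; 0 0 0.002 0 0 0 -1; 0 0 0.002 0 0 0 -1"}}

```text
time_s: 4.88
position: [450.3, -168.1, 187.3]
orientation: [0.0, 0.21, 0.978, -0.0]
contact_force: [-0.4, -0.6, -1.0]
gripper_width: 26.7
```

```bash
python3 plan.py; python3 - <<'E'
from h import *
s=grab_frame("side"); cv2.imwrite("pics/s5.png",cv2.resize(s[150:250,330:430],None,fx=5,fy=5))
E
```

```text
tcp [ 450.3 -168.1  187.3] jaw yaw 65.8 q [-0.52  0.32 -0.53  0.72  0.   -0.1 ] w 26.7 F [-0.4 -0.6 -1. ] t 4.88 tooltilt [ 4.e-04 -1.e-04 -1.e+00]
```

View pics/s5.png

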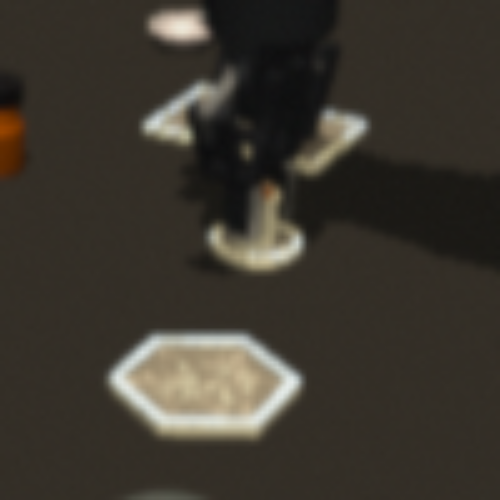

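No contact yet, but it is close. I'll lower in 1 mm steps until force shows.

Emit:
{"name": "send_rows", "arguments": {"motion": "0 0 0.001 0 0 0 -1; 0 0 0.001 0 0 0 -1; 0 0 0.001 0 0 0 -1"}}

```text
time_s: 5.18
position: [450.3, -168.0, 187.2]
orientation: [0.0, 0.21, 0.978, -0.0]
contact_force: [-1.9, 0.3, 8.9]
gripper_width: 26.6
```

Emit:
{"name": "send_rows", "arguments": {"motion": "0 0 0.001 0 0 0 -1; 0 0 0.001 0 0 0 -1; 0 0 0.001 0 0 0 -1"}}

```text
time_s: 5.43
position: [450.3, -168.0, 187.1]
orientation: [0.001, 0.21, 0.978, -0.0]
contact_force: [-5.6, 2.3, 18.4]
gripper_width: 27.0
```

Contact came at TCP 187.2, as predicted. I'll ease off and release slowly.

Emit:
{"name": "send_rows", "arguments": {"motion": "0 0 -0.001 0 0 0 -1; 0 0 -0.0015 0 0 0 -0.4; 0 0 -0.0015 0 0 0 -0.2; 0 0 -0.0015 0 0 0 -0.1; 0 0 -0.0015 0 0 0 0"}}

```text
time_s: 5.85
position: [450.2, -168.0, 186.4]
orientation: [-0.0, 0.21, 0.978, 0.0]
contact_force: [0.7, -0.6, 0.5]
gripper_width: 42.8
```

Emit:
{"name": "send_rows", "arguments": {"motion": "0 0 0 0 0 0 0.1; 0 0 0 0 0 0 0.1; 0 0 -0.01 0 0 0 0.1; 0 0 -0.03 0 0 0 0.1; 0 0 -0.06 0 0 0 0.1"}}

```text
time_s: 6.27
position: [449.0, -167.4, 245.7]
orientation: [-0.003, 0.21, 0.978, 0.001]
contact_force: [0.4, 0.0, -0.3]
gripper_width: 46.7
```

```bash
python3 plan.py 475 343 150; python3 - <<'E'
from meas import *
s=grab_frame("side"); cv2.imwrite("pics/s6.png",cv2.resize(s[150:350,270:430],None,fx=4,fy=3))
t=grab_frame("top"); cv2.imwrite("pics/t6.png",t)
for c in comps(orange(t,(150,160,260,280)),20):
    ct=outer(c); print("lid",ct.mean(0).round(1),c.sum())
    for z in (40,76): print("   z",z,rect(px2w("top",ct,z)))
E
```

```text
tcp [ 449.  -167.4  245.7] jaw yaw 65.8 q [-0.52  0.25 -0.46  0.87  0.   -0.1 ] w 46.7 F [ 0.4  0.  -0.3] t 6.27 tooltilt [-0.0045  0.0027 -1.    ]
shift tool m [ 0.1861  0.4761 -0.058 ] z-only 59.3
lid [224.1 177.5] 229
   z 40 (array([628.3, 254.2]), array([35.9, 35.2]), 49.4)
   z 76 (array([619.4, 245.7]), array([34.4, 33.7]), 49.4)
lid [184.9 230. ] 214
   z 40 (array([507.2, 340.4]), array([47.9, 24.9]), 82.0)
   z 76 (array([503.3, 328.3]), array([45.9, 23.8]), 82.0)
lid [177.6 245. ] 277
   z 40 (array([474.1, 354.5]), array([40.5, 40.1]), 63.5)
   z 76 (array([471.6, 341.9]), array([38.8, 38.4]), 63.5)
lid [180.  260.7] 211
   z 40 (array([441. , 348.6]), array([47.8, 26.9]), 82.9)
   z 76 (array([439.8, 336.2]), array([45.8, 25.7]), 82.9)
```

View pics/s6.png

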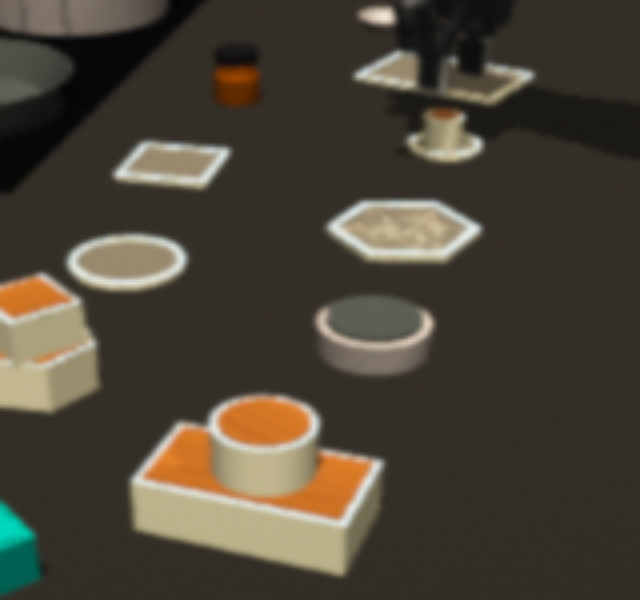

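View pics/t6.png

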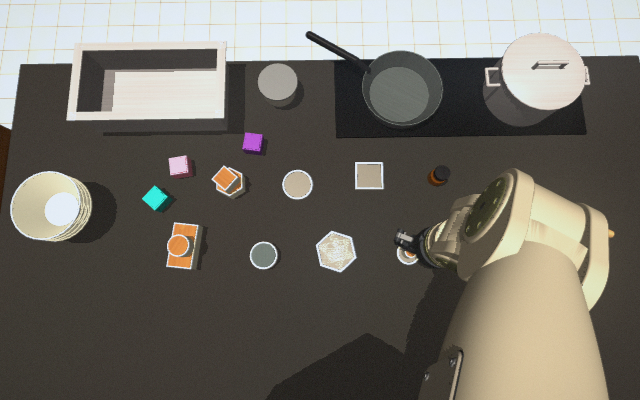

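Mini stands upright in its saucer ((445,130) in the crop). Next is the round pot at (471.6, 341.9).

Emit:
{"name": "send_rows", "arguments": {"motion": "0.013 0.033 -0.015 0 0 0 0.4; 0.027 0.07 -0.03 0 0 0 0.7; 0.041 0.106 -0.04 0 0 0 0.7; 0.055 0.142 -0.05 0 0 0 0.7; 0.07 0.178 -0.058 0 0 0 0.7"}}

```text
time_s: 6.78
position: [459.4, 24.6, 305.9]
orientation: [0.001, 0.21, 0.978, 0.0]
contact_force: [1.0, -0.3, 0.2]
gripper_width: 72.6
```

Emit:
{"name": "send_rows", "arguments": {"motion": "0.014 0.036 0 0 0 0 0.7; 0.028 0.072 0 0 0 0 0.7; 0.042 0.108 0 0 0 0 0.7; 0.056 0.144 0 0 0 0 0.7; 0.07 0.178 0 0 0 0 0.7"}}

```text
time_s: 7.2
position: [468.3, 216.2, 305.1]
orientation: [0.0, 0.21, 0.978, 0.0]
contact_force: [0.4, -0.3, -0.7]
gripper_width: 72.2
```

```bash
python3 plan.py 471.6 341.9 110 66
```

```text
tcp [468.3 216.2 305.1] jaw yaw 65.8 q [ 0.28  0.25 -0.29  1.03  0.    0.7 ] w 72.2 F [ 0.4 -0.3 -0.7] t 7.2 tooltilt [ 8.e-04  3.e-04 -1.e+00]
shift tool m [0.0485 0.1159 0.0401] z-only -40.1
wz rad -0.004 (alt 3.138 )
```

Emit:
{"name": "send_rows", "arguments": {"motion": "0.015 0.037 0 0 0 0 0.7; 0.03 0.074 0.005 0 0 0 0.7; 0.043 0.103 0.015 0 0 0 0.7; 0.0485 0.116 0.03 0 0 0 0.7; 0.0485 0.116 0.035 0 0 0 0.7"}}

```text
time_s: 7.62
position: [471.1, 342.7, 267.9]
orientation: [-0.001, 0.208, 0.978, -0.0]
contact_force: [0.5, -0.4, -0.4]
gripper_width: 72.5
```

```bash
python3 plan.py 471.6 341.9 62 66
```

```text
tcp [471.1 342.7 267.9] jaw yaw 66.0 q [ 0.49  0.4  -0.17  1.    0.    0.91] w 72.5 F [ 0.5 -0.4 -0.4] t 7.62 tooltilt [-1.3e-03  1.0e-04 -1.0e+00]
shift tool m [-0.0008 -0.0005  0.0509] z-only -50.9
wz rad 0.0 (alt -3.141 )
```

Emit:
{"name": "send_rows", "arguments": {"motion": "0 0 0.02 0 0 0 0.7; 0 0 0.038 0 0 0 0.7; 0 0 0.047 0 0 0 0.7; 0 0 0.05 0 0 0 0.7; 0 0 0.05 0 0 0 0.7"}}

```text
time_s: 8.03
position: [471.8, 338.9, 219.3]
orientation: [-0.001, 0.21, 0.978, -0.001]
contact_force: [-0.3, -0.5, 0.8]
gripper_width: 72.4
```

```bash
python3 plan.py; python3 - <<'E'
from h import *
s=grab_frame("side"); cv2.imwrite("pics/s7.png",cv2.resize(s[200:350,270:420],None,fx=4,fy=4))
E
```

```text
tcp [471.8 338.9 219.3] jaw yaw 65.7 q [ 0.48  0.44 -0.24  0.89 -0.    0.91] w 72.4 F [-0.3 -0.5  0.8] t 8.03 tooltilt [-1.5e-03 -9.0e-04 -1.0e+00]
```

View pics/s7.png

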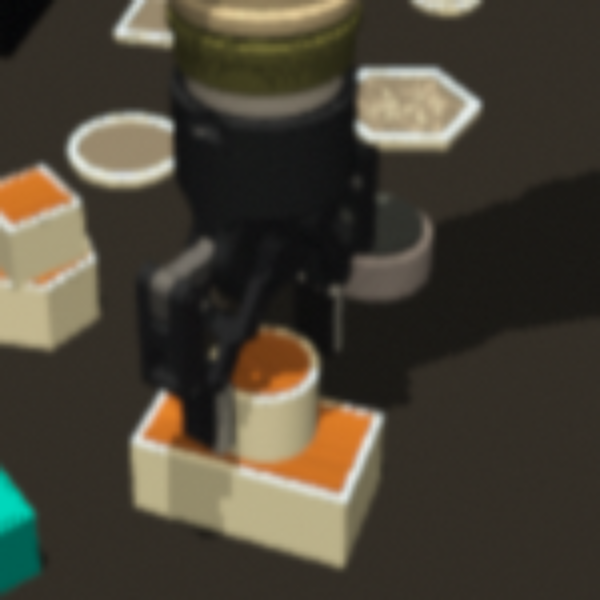

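```bash
python3 - <<'E'
from h import *
for z in (40,46,52,58): print(z,[((w2px("side",(471.8+.41*d,338.9+.91*d,z))-[270,200])*4).round(0) for d in(36,44)])
E
```

```text
40 [array([[217., 464.]]), array([[205., 475.]])]
46 [array([[216., 454.]]), array([[205., 465.]])]
52 [array([[216., 444.]]), array([[205., 454.]])]
58 [array([[216., 433.]]), array([[204., 444.]])]
```

Tips are at about z 50, above the oblong lid at 40, so I'll close.

Emit:
{"name": "send_rows", "arguments": {"motion": "0 0 0 0 0 0 0.5; 0 0 0 0 0 0 0.3; 0 0 0 0 0 0 0.1; 0 0 0 0 0 0 -0.1; 0 0 0 0 0 0 -0.3", "newtons": 25}}

```text
time_s: 8.5
position: [472.6, 340.0, 221.1]
orientation: [0.001, 0.21, 0.978, 0.001]
contact_force: [-0.2, -1.4, 6.5]
gripper_width: 47.3
```

Emit:
{"name": "send_rows", "arguments": {"motion": "0 0 0 0 0 0 -0.5; 0 0 0 0 0 0 -0.7; 0 0 0 0 0 0 -1; 0 0 0 0 0 0 -1", "newtons": 40}}

```text
time_s: 8.83
position: [472.5, 340.0, 221.2]
orientation: [0.001, 0.21, 0.978, 0.001]
contact_force: [-0.5, -1.2, 6.1]
gripper_width: 47.2
```

```bash
python3 plan.py 618 86.5 100
```

```text
tcp [472.5 340.  221.2] jaw yaw 65.8 q [ 0.49  0.44 -0.23  0.89 -0.    0.91] w 47.2 F [-0.5 -1.2  6.1] t 8.83 tooltilt [ 0.0025  0.001  -1.    ]
shift tool m [-0.2368 -0.1715 -0.0337] z-only 33.8
```

Emit:
{"name": "send_rows", "arguments": {"motion": "0 0 -0.005 0 0 0 -1; 0 0 -0.015 0 0 0 -1; 0 0 -0.03 0 0 0 -1; -0.01 -0.008 -0.045 0 0 0 -1; -0.035 -0.025 -0.06 0 0 0 -1"}}

```text
time_s: 9.25
position: [492.1, 304.2, 280.6]
orientation: [-0.001, 0.208, 0.978, 0.0]
contact_force: [1.4, -0.7, -1.7]
gripper_width: 47.0
```

```bash
python3 plan.py 618 86.5 100;python3 - <<'E'
from h import *
s=grab_frame("side"); cv2.imwrite("pics/s8.png",cv2.resize(s[150:350,230:430],None,fx=3,fy=3))
E
```

```text
tcp [492.1 304.2 280.6] jaw yaw 66.0 q [ 0.41  0.39 -0.16  1.02  0.    0.83] w 47.0 F [ 1.4 -0.7 -1.7] t 9.25 tooltilt [-1.7e-03  8.0e-04 -1.0e+00]
shift tool m [-0.2035 -0.1478  0.0252] z-only -25.6
```

View pics/s8.png

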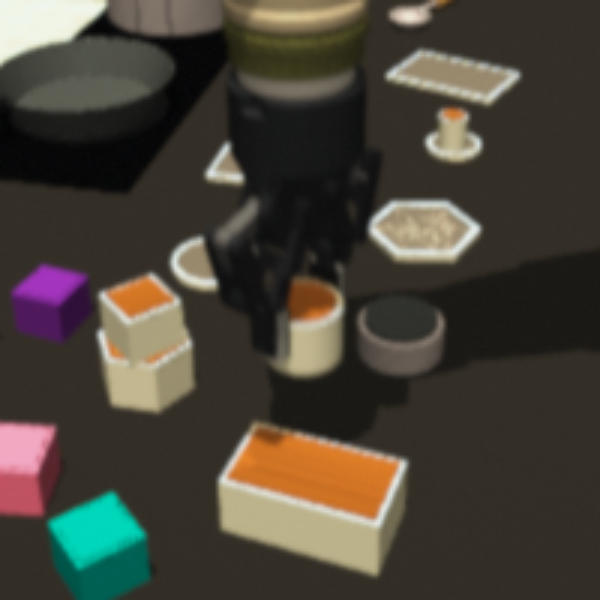

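The round pot is held upright and the oblong pot stands alone. Carrying it to the round saucer.

Emit:
{"name": "send_rows", "arguments": {"motion": "-0.03 -0.021 0 0 0 0 -1; -0.06 -0.043 0 0 0 0 -1; -0.09 -0.065 0 0 0 0 -1; -0.12 -0.087 0 0 0 0 -1; -0.15 -0.108 0 0 0 0 -1"}}

```text
time_s: 9.72
position: [586.5, 141.0, 280.2]
orientation: [-0.0, 0.21, 0.978, -0.0]
contact_force: [0.6, 0.5, -0.5]
gripper_width: 47.0
```

Emit:
{"name": "send_rows", "arguments": {"motion": "-0.027 -0.02 0.01 0 0 0 -1; -0.045 -0.033 0.025 0 0 0 -1; -0.0535 -0.039 0.037 0 0 0 -1; -0.0535 -0.039 0.042 0 0 0 -1; -0.0535 -0.039 0.042 0 0 0 -1"}}

```text
time_s: 10.13
position: [617.8, 85.1, 235.8]
orientation: [-0.002, 0.21, 0.978, -0.0]
contact_force: [0.2, 1.0, -1.8]
gripper_width: 47.1
```

```bash
python3 plan.py 618 86.5 30.2
```

```text
tcp [617.8  85.1 235.8] jaw yaw 65.7 q [ 0.01  0.5  -0.09  0.98  0.    0.43] w 47.1 F [ 0.2  1.  -1.8] t 10.13 tooltilt [-4.4e-03  6.0e-04 -1.0e+00]
shift tool m [0.0002 0.0014 0.0506] z-only -50.6
```

Emit:
{"name": "send_rows", "arguments": {"motion": "0 0.001 0.018 0 0 0 -1; 0 0.001 0.034 0 0 0 -1; 0 0.001 0.043 0 0 0 -1; 0 0.001 0.047 0 0 0 -1; 0 0.001 0.0485 0 0 0 -1"}}

```text
time_s: 10.55
position: [618.6, 87.2, 188.9]
orientation: [-0.001, 0.209, 0.978, -0.0]
contact_force: [-1.4, -0.3, -1.9]
gripper_width: 46.5
```

Emit:
{"name": "send_rows", "arguments": {"motion": "0 0 0.001 0 0 0 -1; 0 0 0.001 0 0 0 -1; 0 0 0.001 0 0 0 -1"}}

```text
time_s: 10.8
position: [619.7, 86.2, 189.1]
orientation: [0.001, 0.21, 0.978, 0.0]
contact_force: [0.5, -0.9, -1.6]
gripper_width: 46.8
```

Emit:
{"name": "send_rows", "arguments": {"motion": "0 0 0.001 0 0 0 -1; 0 0 0.002 0 0 0 -1; 0 0 0.002 0 0 0 -1; 0 0 0.002 0 0 0 -1"}}

```text
time_s: 11.13
position: [619.3, 85.9, 186.2]
orientation: [-0.0, 0.21, 0.978, 0.0]
contact_force: [0.3, -0.2, -1.8]
gripper_width: 47.0
```

Emit:
{"name": "send_rows", "arguments": {"motion": "0 0 0.001 0 0 0 -1; 0 0 0.0015 0 0 0 -1; 0 0 0.0015 0 0 0 -1; 0 0 0.0015 0 0 0 -1"}}

```text
time_s: 11.47
position: [619.4, 85.9, 185.3]
orientation: [0.0, 0.21, 0.978, 0.0]
contact_force: [-1.1, -0.0, 4.2]
gripper_width: 46.9
```

Contact at 185.3, as predicted. Releasing.

Emit:
{"name": "send_rows", "arguments": {"motion": "0 0 0 0 0 0 -0.1; 0 0 0 0 0 0 0.1; 0 0 0 0 0 0 0.25; 0 0 0 0 0 0 0.4; 0 0 0 0 0 0 0.5"}}

```text
time_s: 11.88
position: [619.4, 86.0, 184.4]
orientation: [-0.0, 0.21, 0.978, 0.0]
contact_force: [-0.1, -0.5, 1.2]
gripper_width: 63.8
```

Emit:
{"name": "send_rows", "arguments": {"motion": "0 0 -0.01 0 0 0 0.5; 0 0 -0.03 0 0 0 0.5; 0 0 -0.065 0 0 0 0.5; 0.003 0.01 -0.1 0 0 0 0.5; 0.01 0.03 -0.13 0 0 0 0.5"}}

```text
time_s: 12.3
position: [622.7, 116.0, 317.5]
orientation: [0.001, 0.211, 0.977, -0.0]
contact_force: [1.3, 0.9, -0.2]
gripper_width: 63.8
```

```bash
python3 plan.py 619.4 245.7 140 49.4; python3 - <<'E'
from meas import *
s=grab_frame("side"); cv2.imwrite("pics/s9.png",cv2.resize(s[150:350,230:430],None,fx=3,fy=3))
t=grab_frame("top"); cv2.imwrite("pics/t9.png",t)
for c in comps(orange(t,(150,130,330,280)),20):
    ct=outer(c); print("lid",ct.mean(0).round(1),c.sum())
    for z in (40,76): print("   z",z,rect(px2w("top",ct,z)))
E
```

```text
tcp [622.7 116.  317.5] jaw yaw 65.6 q [ 0.06  0.46  0.05  1.16 -0.    0.48] w 63.8 F [ 1.3  0.9 -0.2] t 12.3 tooltilt [ 1.2e-03 -6.0e-04 -1.0e+00]
shift tool m [0.0566 0.1168 0.0224] z-only -22.5
wz rad 0.283 (alt -2.859 )
```

View pics/s9.png

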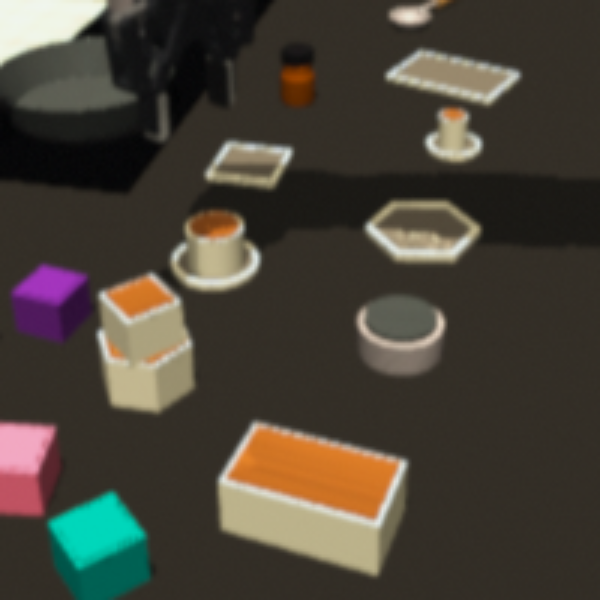

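View pics/t9.png

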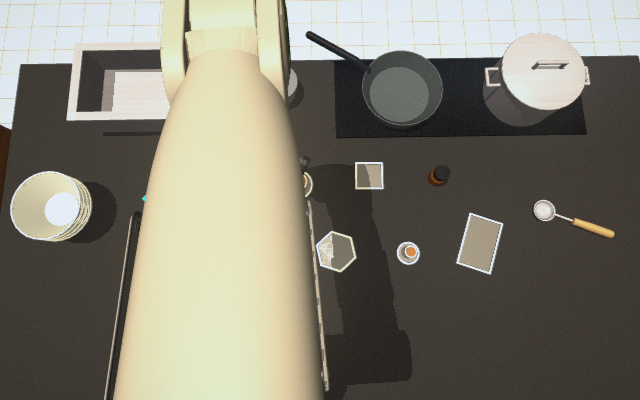

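Emit:
{"name": "send_rows", "arguments": {"motion": "0.014 0.03 0.005 0 0 0.09 0.5; 0.03 0.062 0.01 0 0 0.19 0.5; 0.044 0.092 0.015 0 0 0.26 0.5; 0.054 0.112 0.02 0 0 0.283 0.5; 0.0565 0.117 0.022 0 0 0.283 0.5"}}

```text
time_s: 12.82
position: [618.0, 250.8, 291.7]
orientation: [-0.001, 0.344, 0.939, 0.0]
contact_force: [1.3, -0.4, -0.4]
gripper_width: 64.1
```

Emit:
{"name": "send_rows", "arguments": {"motion": "0 0 0 0 0 0 0.5; 0 0 0 0 0 0 0.5"}}

```text
time_s: 12.98
position: [618.8, 247.1, 292.4]
orientation: [-0.0, 0.345, 0.939, -0.0]
contact_force: [1.0, -0.9, 0.1]
gripper_width: 63.9
```

```bash
python3 plan.py 619.4 245.7 62 49.4; python3 - <<'E'
from meas import *
s=grab_frame("side"); cv2.imwrite("pics/s10.png",cv2.resize(s[150:350,180:380],None,fx=3,fy=3))
E
```

```text
tcp [618.8 247.1 292.4] jaw yaw 49.6 q [ 0.26  0.54  0.11  1.15 -0.    0.96] w 63.9 F [ 1.  -0.9  0.1] t 12.98 tooltilt [-7.e-04 -7.e-04 -1.e+00]
shift tool m [-0.0013 -0.0006  0.0754] z-only -75.4
wz rad 0.004 (alt -3.138 )
```

View pics/s10.png

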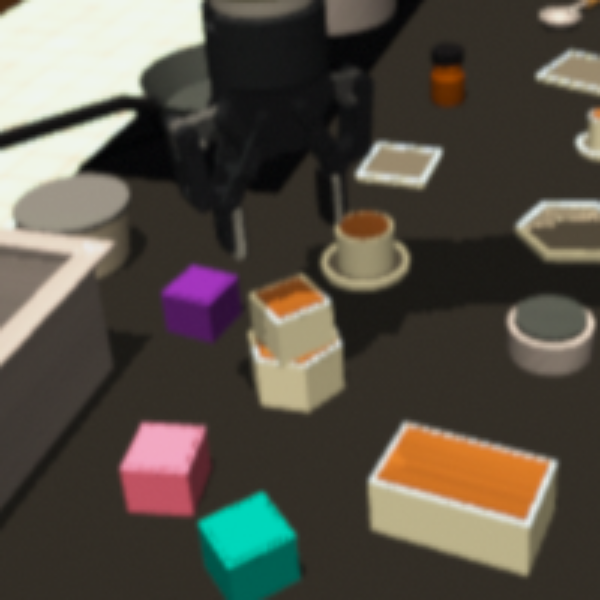

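The jaws are astride the square pot's axis, and the square lid sits at (290,295) in the crop. Descending.

Emit:
{"name": "send_rows", "arguments": {"motion": "-0.001 -0.0005 0.025 0 0 0 0.5; -0.001 -0.0005 0.048 0 0 0 0.5; -0.001 -0.0005 0.065 0 0 0 0.5; -0.001 -0.0005 0.073 0 0 0 0.5; -0.001 -0.0005 0.074 0 0 0 0.5"}}

```text
time_s: 13.45
position: [619.0, 244.6, 217.0]
orientation: [-0.001, 0.347, 0.938, -0.001]
contact_force: [-0.4, 0.7, -0.3]
gripper_width: 64.2
```

Emit:
{"name": "send_rows", "arguments": {"motion": "0 0 0 0 0 0 0.4; 0 0 0 0 0 0 0.25; 0 0 0 0 0 0 0.1; 0 0 0 0 0 0 -0.05; 0 0 0 0 0 0 -0.2", "newtons": 25}}

```text
time_s: 13.87
position: [620.1, 246.4, 220.5]
orientation: [0.001, 0.346, 0.938, 0.001]
contact_force: [-0.5, -0.6, 5.6]
gripper_width: 41.8
```

Emit:
{"name": "send_rows", "arguments": {"motion": "0 0 0 0 0 0 -0.4; 0 0 0 0 0 0 -0.6; 0 0 0 0 0 0 -1; 0 0 0 0 0 0 -1", "newtons": 40}}

```text
time_s: 14.2
position: [620.1, 246.5, 220.5]
orientation: [0.001, 0.346, 0.938, 0.001]
contact_force: [-0.3, -0.9, 6.3]
gripper_width: 41.5
```

```bash
python3 plan.py 638 -87 100; python3 - <<'E'
from meas import *
s=grab_frame("side"); cv2.imwrite("pics/s11.png",cv2.resize(s[200:300,230:330],None,fx=5,fy=5))
E
```

```text
tcp [620.1 246.5 220.5] jaw yaw 49.6 q [ 0.26  0.59  0.01  0.99 -0.    0.96] w 41.5 F [-0.3 -0.9  6.3] t 14.2 tooltilt [ 3.1e-03  3.0e-04 -1.0e+00]
shift tool m [-0.23   -0.2421 -0.0346] z-only 34.5
```

View pics/s11.png

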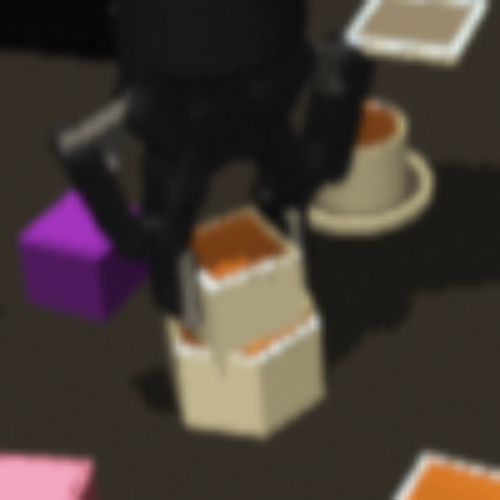

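The grip is square on the pot's sides. Lift, then carry while turning to yaw 90°.

Emit:
{"name": "send_rows", "arguments": {"motion": "0 0 -0.005 0 0 0 -1; 0 0 -0.015 0 0 0 -1; 0 0 -0.03 0 0 0 -1; 0 0 -0.05 0 0 0 -1; 0 0 -0.065 0 0 0 -1"}}

```text
time_s: 14.67
position: [619.4, 246.4, 285.4]
orientation: [0.0, 0.345, 0.938, 0.0]
contact_force: [0.4, 0.3, -0.6]
gripper_width: 41.2
```

```bash
python3 plan.py 638 -87 130 90; python3 - <<'E'
from meas import *
s=grab_frame("side"); cv2.imwrite("pics/s12.png",cv2.resize(s[180:300,210:330],None,fx=5,fy=5))
E
```

```text
tcp [619.4 246.4 285.4] jaw yaw 49.6 q [0.26 0.54 0.1  1.13 0.   0.96] w 41.2 F [ 0.4  0.3 -0.6] t 14.67 tooltilt [ 2.e-04  3.e-04 -1.e+00]
shift tool m [-0.2304 -0.2417  0.0003] z-only -0.4
wz rad -0.706 (alt 2.436 )
```

View pics/s12.png

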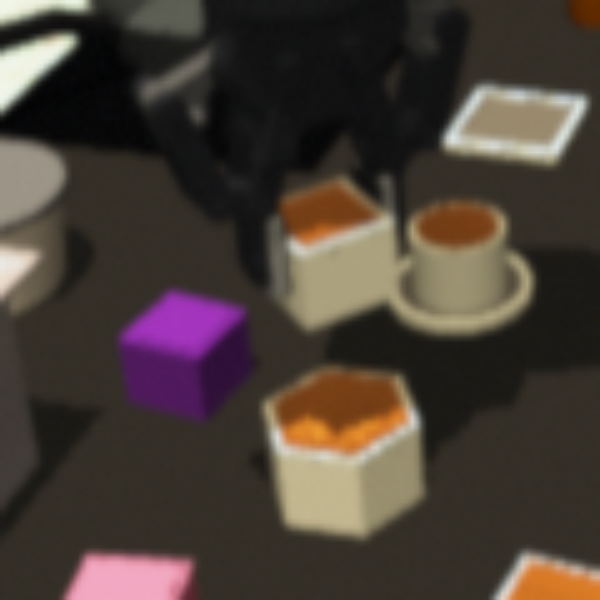

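Emit:
{"name": "send_rows", "arguments": {"motion": "-0.02 -0.021 -0.005 0 0 -0.06 -1; -0.045 -0.047 -0.01 0 0 -0.14 -1; -0.072 -0.076 -0.01 0 0 -0.22 -1; -0.1 -0.105 -0.01 0 0 -0.3 -1; -0.127 -0.133 -0.01 0 0 -0.38 -1"}}

```text
time_s: 15.13
position: [629.5, 61.3, 293.8]
orientation: [0.0, 0.16, 0.987, 0.0]
contact_force: [0.2, -0.8, -2.0]
gripper_width: 41.4
```

```bash
python3 plan.py 638 -87 100 90
```

```text
tcp [629.5  61.3 293.8] jaw yaw 71.6 q [-0.03  0.47  0.01  1.11  0.    0.29] w 41.4 F [ 0.2 -0.8 -2. ] t 15.13 tooltilt [ 1.e-04  1.e-04 -1.e+00]
shift tool m [-0.0548 -0.1381  0.0388] z-only -38.8
wz rad -0.321 (alt 2.821 )
```

Emit:
{"name": "send_rows", "arguments": {"motion": "-0.014 -0.036 0 0 0 -0.08 -1; -0.028 -0.072 0 0 0 -0.16 -1; -0.041 -0.105 0.005 0 0 -0.24 -1; -0.051 -0.129 0.02 0 0 -0.3 -1; -0.0545 -0.1375 0.035 0 0 -0.323 -1"}}

```text
time_s: 15.55
position: [637.9, -89.3, 259.1]
orientation: [0.001, 0.002, 1.0, -0.001]
contact_force: [0.3, 1.1, -0.7]
gripper_width: 41.5
```

Emit:
{"name": "send_rows", "arguments": {"motion": "0 0 0.01 0 0 0 -1; 0 0 0.02 0 0 0 -1; 0 0 0.03 0 0 0 -1; 0 0 0.03 0 0 0 -1"}}

```text
time_s: 15.88
position: [636.5, -83.4, 226.2]
orientation: [-0.002, 0.001, 1.0, 0.001]
contact_force: [-0.8, 0.2, -1.3]
gripper_width: 41.5
```

```bash
python3 plan.py 638 -87 29.5 90; python3 - <<'E'
from meas import *
s=grab_frame("side"); cv2.imwrite("pics/s13.png",cv2.resize(s[140:280,240:380],None,fx=4,fy=4))
E
```

```text
tcp [636.5 -83.4 226.2] jaw yaw 89.9 q [-0.26  0.54 -0.05  0.98  0.   -0.25] w 41.5 F [-0.8  0.2 -1.3] t 15.88 tooltilt [-0.0038  0.0014 -1.    ]
shift tool m [-0.0016 -0.0037  0.0417] z-only -41.7
wz rad -0.002 (alt 3.14 )
```

View pics/s13.png

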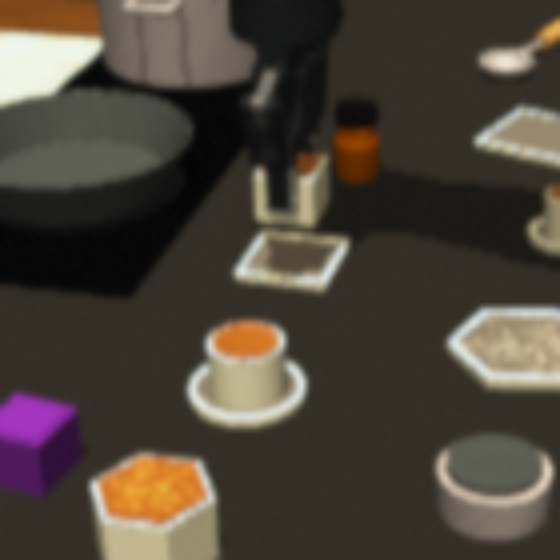

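Emit:
{"name": "send_rows", "arguments": {"motion": "-0.001 -0.003 0.014 0 0 0 -1; -0.001 -0.003 0.026 0 0 0 -1; -0.001 -0.003 0.034 0 0 0 -1; -0.001 -0.003 0.038 0 0 0 -1; -0.001 -0.003 0.038 0 0 0 -1"}}

```text
time_s: 16.35
position: [637.9, -87.4, 189.4]
orientation: [-0.001, 0.001, 1.0, 0.0]
contact_force: [-0.3, 0.0, -0.9]
gripper_width: 41.3
```

Emit:
{"name": "send_rows", "arguments": {"motion": "0 0 0.001 0 0 0 -1; 0 0 0.001 0 0 0 -1; 0 0 0.001 0 0 0 -1"}}

```text
time_s: 16.6
position: [638.7, -88.1, 190.3]
orientation: [0.001, 0.001, 1.0, -0.0]
contact_force: [-0.0, 0.8, -0.4]
gripper_width: 41.3
```

Emit:
{"name": "send_rows", "arguments": {"motion": "0 0 0.002 0 0 0 -1; 0 0 0.004 0 0 0 -1; 0 0 0.0045 0 0 0 -1; 0 0 0.0045 0 0 0 -1; 0 0 0.0045 0 0 0 -1"}}

```text
time_s: 17.02
position: [638.4, -88.0, 185.1]
orientation: [-0.0, 0.001, 1.0, 0.0]
contact_force: [-0.1, 0.1, -1.0]
gripper_width: 41.5
```

Emit:
{"name": "send_rows", "arguments": {"motion": "0 0 0.001 0 0 0 -1; 0 0 0.0015 0 0 0 -1; 0 0 0.0015 0 0 0 -1; 0 0 0.0015 0 0 0 -1"}}

```text
time_s: 17.35
position: [638.5, -88.1, 184.5]
orientation: [0.0, 0.001, 1.0, -0.0]
contact_force: [-2.8, 0.0, 5.2]
gripper_width: 41.3
```

Contact at 184.5, as predicted. Releasing.

Emit:
{"name": "send_rows", "arguments": {"motion": "0 0 0 0 0 0 -0.1; 0 0 0 0 0 0 0.05; 0 0 0 0 0 0 0.2; 0 0 0 0 0 0 0.3; 0 0 0 0 0 0 0.4"}}

```text
time_s: 17.77
position: [638.5, -88.0, 183.4]
orientation: [-0.0, 0.001, 1.0, 0.0]
contact_force: [0.3, -0.4, -0.1]
gripper_width: 59.9
```

Emit:
{"name": "send_rows", "arguments": {"motion": "0 0 -0.01 0 0 0 0.5; 0 0 -0.03 0 0 0 0.6; 0 0 -0.06 0 0 0 0.7; 0 0 -0.09 0 0 0 0.7; 0 0 -0.12 0 0 0 0.7"}}

```text
time_s: 18.18
position: [638.2, -87.9, 305.4]
orientation: [-0.0, 0.001, 1.0, 0.0]
contact_force: [1.0, -0.8, 0.1]
gripper_width: 72.7
```

```bash
python3 plan.py ; python3 - <<'E'
from meas import *
s=grab_frame("side"); cv2.imwrite("pics/s14.png",cv2.resize(s[140:340,240:440],None,fx=3,fy=3))
t=grab_frame("top"); cv2.imwrite("pics/t14.png",t)
for c in comps(orange(t,(150,130,330,280)),20):
    ct=outer(c); P=px2w("top",ct,40); M=cv2.moments(P[:,:2].astype(np.float32))
    ap=cv2.approxPolyDP(cv2.convexHull(P[:,:2].astype(np.float32)),5,True)[:,0]; e=np.roll(ap,-1,0)-ap
    print("lid",ct.mean(0).round(1),c.sum(),rect(P),round(M['m10']/M['m00'],1),round(M['m01']/M['m00'],1),np.degrees(np.arctan2(e[:,1],e[:,0])).round(),np.linalg.norm(e,axis=1).round())
E
```

```text
tcp [638.2 -87.9 305.4] jaw yaw 89.8 q [-0.26  0.49  0.06  1.15  0.   -0.26] w 72.7 F [ 1.  -0.8  0.1] t 18.18 tooltilt [-2.e-04  1.e-04 -1.e+00]
lid [228.8 181.2] 346 (array([620.3, 242.8]), array([57.3, 51.1]), 1.1) 620.0 243.0 [ 126. -178. -114.  -55.    1.   62.] [28. 29. 31. 28. 26. 32.]
lid [296.3 181.2] 228 (array([617.8,  87.4]), array([37.1, 38.1]), 89.4) 617.3 86.6 [ 147. -165.  -96.  -45.    6.   79.] [17. 17. 26. 10. 22. 26.]
lid [182.2 245.3] 882 (array([473.6, 344.7]), array([48. , 92.6]), 82.8) 473.7 344.6 [ 173. -100.   -7.   83.] [90. 43. 92. 44.]
```

View pics/s14.png

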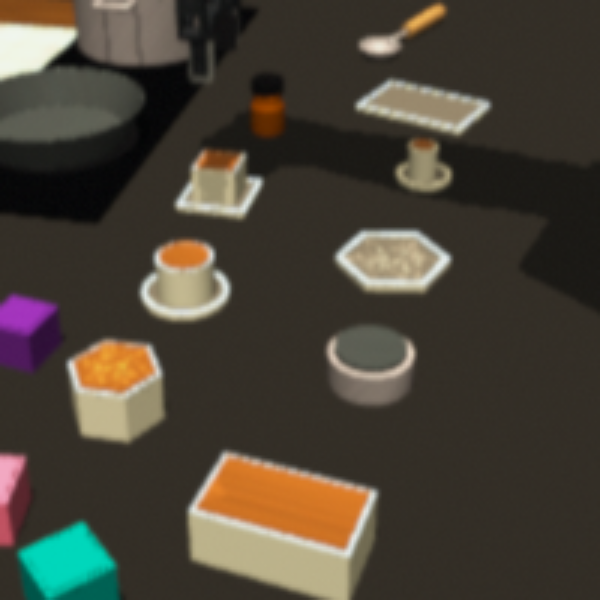

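View pics/t14.png

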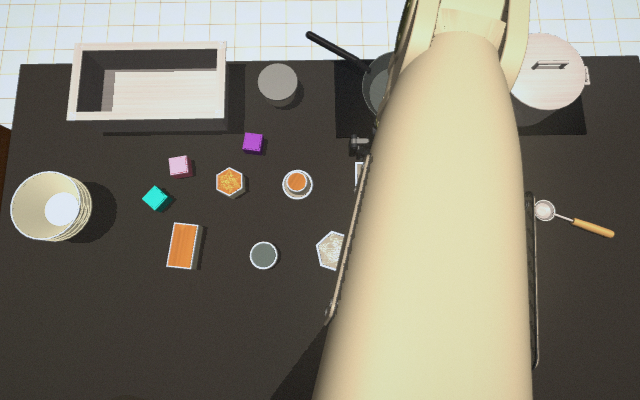

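The square pot is upright in its saucer. The hex pot is at (620, 243) with flat normals near 93.5°; its saucer's are near 100°. Going to the hex pot.

Emit:
{"name": "send_rows", "arguments": {"motion": "0.002 0.03 0 0 0 -0.03 0.9; 0.004 0.07 0 0 0 -0.065 0.9; 0.007 0.11 0 0 0 -0.065 0.9; 0.01 0.15 0 0 0 -0.065 0.9; 0.012 0.19 0 0 0 -0.065 0.9"}}

```text
time_s: 18.7
position: [626.4, 103.5, 303.9]
orientation: [-0.0, -0.031, 1.0, 0.0]
contact_force: [0.8, 0.8, -0.3]
gripper_width: 81.4
```

Emit:
{"name": "send_rows", "arguments": {"motion": "0 0.04 0.01 0 0 0 0.9; 0 0.08 0.025 0 0 0 0.9; 0 0.115 0.045 0 0 0 0.9; 0 0.14 0.06 0 0 0 0.9; 0 0.14 0.06 0 0 0 0.9"}}

```text
time_s: 19.12
position: [615.8, 246.4, 239.9]
orientation: [-0.003, -0.034, 0.999, 0.0]
contact_force: [-0.5, -0.6, -1.0]
gripper_width: 81.3
```

```bash
python3 plan.py 620.2 242.9 70 93.5
```

```text
tcp [615.8 246.4 239.9] jaw yaw 93.9 q [0.26 0.57 0.03 1.04 0.   0.19] w 81.3 F [-0.5 -0.6 -1. ] t 19.12 tooltilt [-5.6e-03  3.0e-04 -1.0e+00]
shift tool m [-0.0043 -0.0038  0.0148] z-only -14.9
wz rad 0.007 (alt -3.134 )
```

Emit:
{"name": "send_rows", "arguments": {"motion": "-0.003 -0.002 0.008 0 0 0 0.9; -0.004 -0.003 0.012 0 0 0 0.9; -0.004 -0.003 0.012 0 0 0 0.9; -0.004 -0.003 0.012 0 0 0 0.9"}}

```text
time_s: 19.45
position: [623.0, 237.4, 231.9]
orientation: [0.0, -0.03, 1.0, -0.0]
contact_force: [0.1, 0.2, 0.6]
gripper_width: 80.8
```

```bash
python3 plan.py 620.2 242.9 22 93.5; python3 - <<'E'
from meas import *
s=grab_frame("side"); cv2.imwrite("pics/s15.png",cv2.resize(s[190:320,210:340],None,fx=4,fy=4))
E
```

```text
tcp [623.  237.4 231.9] jaw yaw 93.4 q [ 0.24  0.58  0.03  1.02 -0.    0.18] w 80.8 F [0.1 0.2 0.6] t 19.45 tooltilt [ 2.e-04 -1.e-04 -1.e+00]
shift tool m [0.0025 0.0056 0.0549] z-only -54.9
wz rad -0.001 (alt 3.14 )
```

View pics/s15.png

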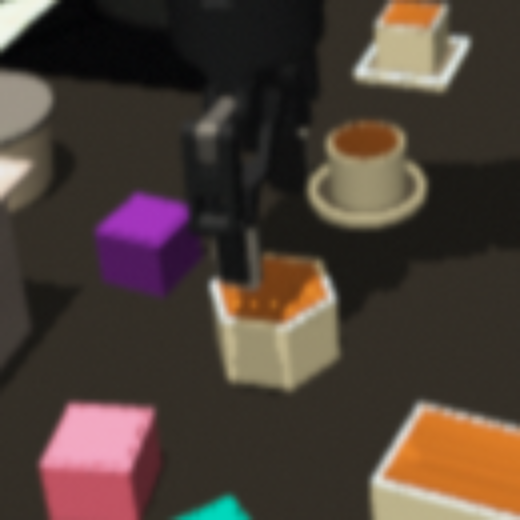

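The finger is a few mm short of the near edge, as computed. I'll shift, then descend.

Emit:
{"name": "send_rows", "arguments": {"motion": "0.002 0.0055 0 0 0 0 0.9; 0.0025 0.0055 0.015 0 0 0 0.9; 0.0025 0.0055 0.035 0 0 0 0.9; 0.0025 0.0055 0.05 0 0 0 0.9; 0.0025 0.0055 0.054 0 0 0 0.9"}}

```text
time_s: 19.92
position: [618.6, 243.9, 175.6]
orientation: [-0.002, -0.031, 1.0, -0.0]
contact_force: [-1.0, -0.5, -1.0]
gripper_width: 81.5
```

Emit:
{"name": "send_rows", "arguments": {"motion": "0 0 0 0 0 0 0.9; 0 0 0 0 0 0 0.9"}}

```text
time_s: 20.08
position: [619.9, 244.3, 178.5]
orientation: [0.0, -0.031, 1.0, 0.0]
contact_force: [0.2, 0.4, 1.2]
gripper_width: 80.8
```

```bash
python3 plan.py 620.2 242.9 22 93.5; python3 - <<'E'
from meas import *
s=grab_frame("side"); cv2.imwrite("pics/s16.png",cv2.resize(s[190:320,210:340],None,fx=4,fy=4))
E
```

```text
tcp [619.9 244.3 178.5] jaw yaw 93.5 q [ 0.26  0.63 -0.03  0.91  0.    0.19] w 80.8 F [0.2 0.4 1.2] t 20.08 tooltilt [ 7.e-04  3.e-04 -1.e+00]
shift tool m [-0.0002 -0.0014  0.0015] z-only -1.5
wz rad 0.001 (alt -3.141 )
```

View pics/s16.png

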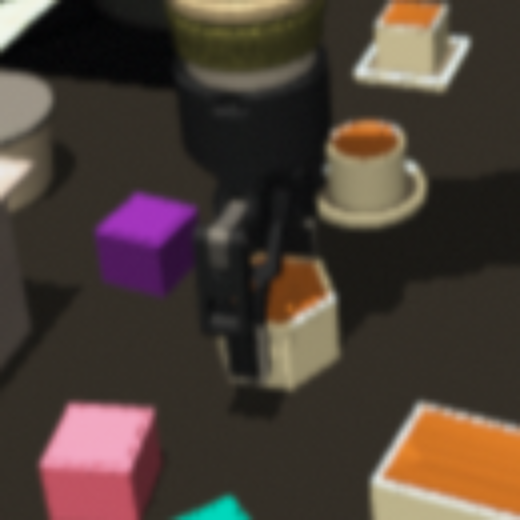

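The fingers straddle the pot, with tips clear of the counter. Closing.

Emit:
{"name": "send_rows", "arguments": {"motion": "0 -0.001 0 0 0 0 0.7; 0 -0.001 0 0 0 0 0.55; 0 -0.001 0 0 0 0 0.4; 0 -0.001 0 0 0 0 0.25; 0 -0.001 0 0 0 0 0.1", "newtons": 30}}

```text
time_s: 20.55
position: [620.1, 243.4, 179.0]
orientation: [0.001, -0.031, 1.0, 0.0]
contact_force: [-0.3, -0.6, 4.8]
gripper_width: 59.6
```

Emit:
{"name": "send_rows", "arguments": {"motion": "0 0 0 0 0 0 -0.1; 0 0 0 0 0 0 -0.5; 0 0 0 0 0 0 -1; 0 0 0 0 0 0 -1", "newtons": 50}}

```text
time_s: 20.88
position: [620.1, 243.4, 179.1]
orientation: [0.001, -0.031, 1.0, 0.0]
contact_force: [-1.3, -1.4, 6.3]
gripper_width: 59.6
```

Emit:
{"name": "send_rows", "arguments": {"motion": "0 0 -0.005 0 0 0 -1; 0 0 -0.015 0 0 0 -1; 0 0 -0.03 0 0 0 -1; 0 0 -0.05 0 0 0 -1; 0 0 -0.065 0 0 0 -1"}}

```text
time_s: 21.3
position: [619.5, 243.4, 244.0]
orientation: [-0.0, -0.031, 1.0, 0.0]
contact_force: [0.7, 0.9, -1.9]
gripper_width: 59.1
```

```bash
python3 plan.py 457 -2 90 100; python3 - <<'E'
from meas import *
s=grab_frame("side"); cv2.imwrite("pics/s17.png",cv2.resize(s[190:320,210:340],None,fx=4,fy=4))
E
```

```text
tcp [619.5 243.4 244. ] jaw yaw 93.6 q [0.25 0.57 0.04 1.04 0.   0.19] w 59.1 F [ 0.7  0.9 -1.9] t 21.3 tooltilt [-3.e-04 -0.e+00 -1.e+00]
shift tool m [ 0.1775 -0.2348 -0.001 ] z-only 1.0
wz rad -0.112 (alt 3.029 )
```

View pics/s17.png

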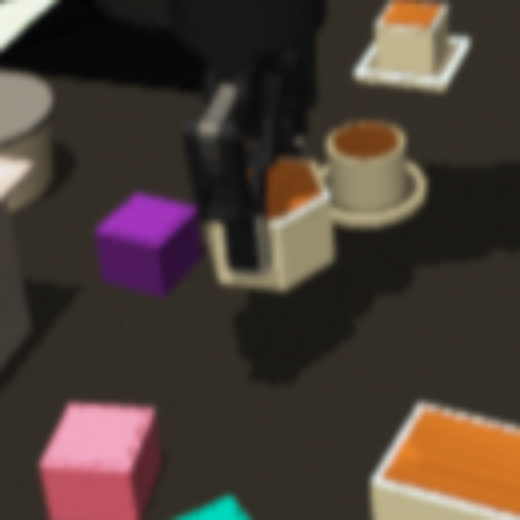

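Emit:
{"name": "send_rows", "arguments": {"motion": "0.018 -0.024 -0.005 0 0 -0.03 -1; 0.04 -0.053 -0.005 0 0 -0.06 -1; 0.063 -0.083 -0.005 0 0 -0.09 -1; 0.086 -0.113 -0.005 0 0 -0.112 -1; 0.109 -0.143 -0.005 0 0 -0.112 -1"}}

```text
time_s: 21.77
position: [518.3, 92.8, 247.3]
orientation: [-0.0, -0.088, 0.996, -0.0]
contact_force: [-0.1, -1.0, -1.9]
gripper_width: 58.7
```

```bash
python3 plan.py 457 -2 70 100
```

```text
tcp [518.3  92.8 247.3] jaw yaw 100.1 q [ 0.02  0.32 -0.35  0.9  -0.   -0.15] w 58.7 F [-0.1 -1.  -1.9] t 21.77 tooltilt [-6.e-04 -1.e-04 -1.e+00]
shift tool m [ 0.0769 -0.0827  0.0224] z-only -22.3
wz rad 0.001 (alt -3.14 )
```

Emit:
{"name": "send_rows", "arguments": {"motion": "0.022 -0.024 0 0 0 0 -1; 0.045 -0.048 0 0 0 0 -1; 0.066 -0.071 0.008 0 0 0 -1; 0.077 -0.083 0.018 0 0 0 -1; 0.077 -0.083 0.022 0 0 0 -1"}}

```text
time_s: 22.18
position: [455.7, -3.1, 224.6]
orientation: [-0.002, -0.085, 0.996, -0.0]
contact_force: [-1.8, 0.9, -3.5]
gripper_width: 59.3
```

Emit:
{"name": "send_rows", "arguments": {"motion": "0 0 0.008 0 0 0 -1; 0 0 0.008 0 0 0 -1; 0 0 0.008 0 0 0 -1"}}

```text
time_s: 22.43
position: [458.7, -0.6, 217.4]
orientation: [-0.0, -0.087, 0.996, 0.0]
contact_force: [-0.9, 0.5, -2.2]
gripper_width: 59.2
```

```bash
python3 plan.py 457 -2 28.1 100; python3 - <<'E'
from meas import *
s=grab_frame("side"); cv2.imwrite("pics/s18.png",cv2.resize(s[170:270,310:430],None,fx=5,fy=5))
E
```

```text
tcp [458.7  -0.6 217.4] jaw yaw 100.0 q [-0.18  0.24 -0.55  0.78  0.   -0.35] w 59.2 F [-0.9  0.5 -2.2] t 22.43 tooltilt [-4.e-04  5.e-04 -1.e+00]
shift tool m [ 0.0019 -0.0011  0.0343] z-only -34.3
wz rad 0.001 (alt -3.141 )
```

View pics/s18.png

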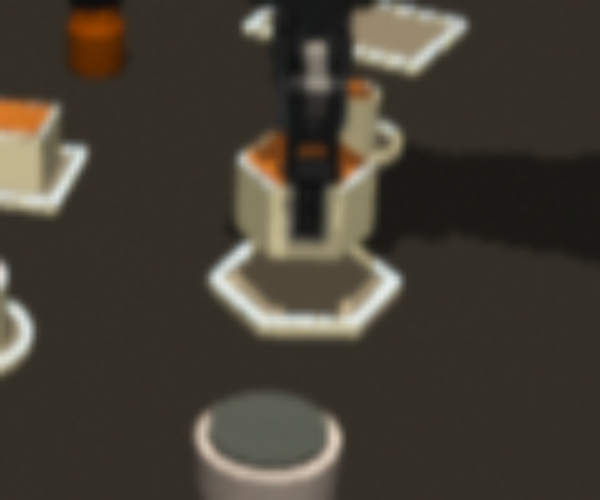

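The hex pot's sides parallel its saucer. Lowering.

Emit:
{"name": "send_rows", "arguments": {"motion": "0.0015 -0.001 0.012 0 0 0 -1; 0.0015 -0.001 0.023 0 0 0 -1; 0.0015 -0.001 0.029 0 0 0 -1; 0.0015 -0.001 0.032 0 0 0 -1; 0.0015 -0.001 0.032 0 0 0 -1"}}

```text
time_s: 22.9
position: [457.0, -2.0, 185.3]
orientation: [-0.0, -0.087, 0.996, 0.0]
contact_force: [1.2, -0.0, -2.5]
gripper_width: 59.4
```

Emit:
{"name": "send_rows", "arguments": {"motion": "0 0 0.001 0 0 0 -1; 0 0 0.001 0 0 0 -1; 0 0 0.001 0 0 0 -1"}}

```text
time_s: 23.15
position: [457.4, -2.5, 185.2]
orientation: [0.0, -0.087, 0.996, -0.0]
contact_force: [-0.3, -0.4, -2.7]
gripper_width: 59.0
```

Emit:
{"name": "send_rows", "arguments": {"motion": "0 0 0.001 0 0 0 -1; 0 0 0.002 0 0 0 -1; 0 0 0.0025 0 0 0 -1; 0 0 0.0025 0 0 0 -1"}}

```text
time_s: 23.48
position: [457.2, -2.6, 183.1]
orientation: [0.001, -0.087, 0.996, -0.0]
contact_force: [-2.4, -0.3, 5.0]
gripper_width: 59.4
```

Emit:
{"name": "send_rows", "arguments": {"motion": "0 0 0.0005 0 0 0 -1; 0 0 0.001 0 0 0 -1; 0 0 0.001 0 0 0 -1"}}

```text
time_s: 23.73
position: [457.2, -2.5, 183.1]
orientation: [0.001, -0.087, 0.996, -0.0]
contact_force: [-5.7, -0.5, 17.2]
gripper_width: 59.5
```

Contact at 183.1, as predicted. Easing up 1 mm and releasing.

Emit:
{"name": "send_rows", "arguments": {"motion": "0 0 -0.001 0 0 0 -1; 0 0 -0.001 0 0 0 0.2; 0 0 -0.001 0 0 0 0.4; 0 0 -0.001 0 0 0 0.55; 0 0 -0.001 0 0 0 0.7"}}

```text
time_s: 24.15
position: [457.3, -2.6, 182.4]
orientation: [0.0, -0.087, 0.996, -0.0]
contact_force: [-0.5, 1.2, -0.4]
gripper_width: 72.8
```

Emit:
{"name": "send_rows", "arguments": {"motion": "0 0 0 0 0 0 0.8; 0 0 -0.01 0 0 0 0.8; 0 0 -0.03 0 0 0 0.8; 0 0 -0.06 0 0 0 0.8; 0 0 -0.09 0 0 0 0.8"}}

```text
time_s: 24.57
position: [456.4, -2.4, 272.3]
orientation: [-0.001, -0.087, 0.996, 0.0]
contact_force: [-0.0, 0.1, -0.2]
gripper_width: 76.7
```

```bash
python3 plan.py 473.7 344.6 100 82.8; python3 - <<'E'
from meas import *
s=grab_frame("side"); cv2.imwrite("pics/s19.png",cv2.resize(s[150:330,240:440],None,fx=3,fy=3))
t=grab_frame("top"); cv2.imwrite("pics/t19.png",t)
E
```

```text
tcp [456.4  -2.4 272.3] jaw yaw 100.0 q [-0.18  0.18 -0.48  0.92  0.   -0.36] w 76.7 F [-0.   0.1 -0.2] t 24.57 tooltilt [-2.6e-03  6.0e-04 -1.0e+00]
shift tool m [-0.0772  0.3388  0.0174] z-only -17.3
wz rad 0.3 (alt -2.842 )
```

View pics/s19.png

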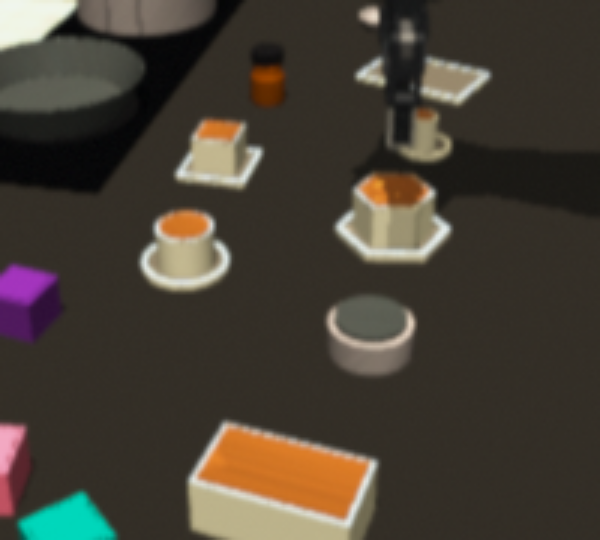

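Hex is seated. Last is the oblong pot at (473.7, 344.6), long side at 172.8°; its saucer's long side is about 160.5°.

Emit:
{"name": "send_rows", "arguments": {"motion": "-0.007 0.03 -0.005 0 0 0.06 0.8; -0.016 0.068 -0.01 0 0 0.13 0.8; -0.025 0.108 -0.01 0 0 0.2 0.9; -0.034 0.148 -0.01 0 0 0.27 0.9; -0.043 0.187 -0.01 0 0 0.3 0.9"}}

```text
time_s: 25.08
position: [466.7, 190.9, 281.7]
orientation: [-0.0, 0.065, 0.998, 0.0]
contact_force: [2.0, -0.7, 0.1]
gripper_width: 81.2
```

```bash
python3 plan.py 473.7 344.6 80 82.8
```

```text
tcp [466.7 190.9 281.7] jaw yaw 82.6 q [ 0.23  0.25 -0.35  0.97  0.    0.36] w 81.2 F [ 2.  -0.7  0.1] t 25.08 tooltilt [-1.e-04  1.e-04 -1.e+00]
shift tool m [0.0129 0.1534 0.0467] z-only -46.7
wz rad -0.004 (alt 3.138 )
```

Emit:
{"name": "send_rows", "arguments": {"motion": "0.003 0.038 0 0 0 0 0.9; 0.006 0.076 0 0 0 0 0.9; 0.009 0.112 0.012 0 0 0 0.9; 0.012 0.142 0.03 0 0 0 0.9; 0.013 0.1535 0.042 0 0 0 0.9"}}

```text
time_s: 25.5
position: [472.8, 346.6, 238.3]
orientation: [-0.0, 0.061, 0.998, 0.001]
contact_force: [0.6, 0.3, -0.7]
gripper_width: 81.3
```

Emit:
{"name": "send_rows", "arguments": {"motion": "0 0 0.004 0 0 0 0.9; 0 0 0.004 0 0 0 0.9; 0 0 0.004 0 0 0 0.9"}}

```text
time_s: 25.75
position: [473.1, 342.0, 235.6]
orientation: [-0.001, 0.063, 0.998, -0.001]
contact_force: [0.2, -0.1, 0.8]
gripper_width: 81.3
```

```bash
python3 plan.py 473.7 344.6 21 82.8; python3 - <<'E'
from meas import *
s=grab_frame("side"); cv2.imwrite("pics/s20.png",cv2.resize(s[200:350,270:420],None,fx=4,fy=4))
E
```

```text
tcp [473.1 342.  235.6] jaw yaw 82.8 q [ 0.49  0.43 -0.21  0.93 -0.    0.62] w 81.3 F [ 0.2 -0.1  0.8] t 25.75 tooltilt [-0.0016 -0.0014 -1.    ]
shift tool m [-0.0004  0.0028  0.0596] z-only -59.6
wz rad -0.001 (alt 3.141 )
```

View pics/s20.png

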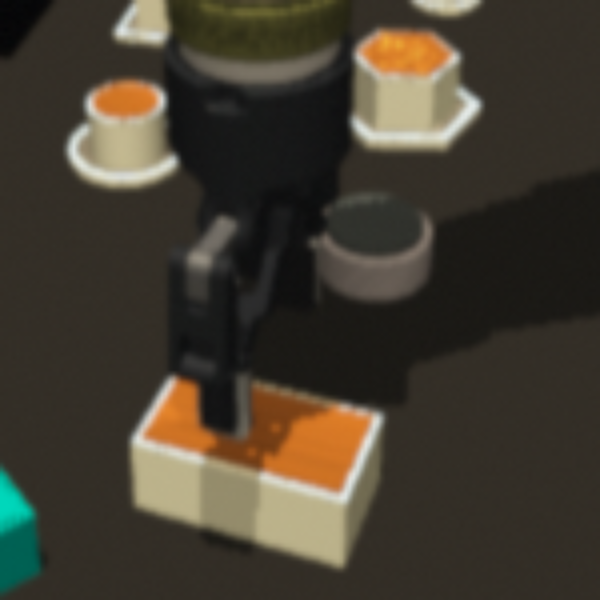

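Emit:
{"name": "send_rows", "arguments": {"motion": "0 0.002 0.01 0 0 0 0.9; 0 0.002 0.027 0 0 0 0.9; 0 0.002 0.044 0 0 0 0.9; 0 0.002 0.055 0 0 0 0.9; 0 0.002 0.058 0 0 0 0.9"}}

```text
time_s: 26.22
position: [473.0, 343.8, 176.4]
orientation: [-0.001, 0.064, 0.998, -0.001]
contact_force: [-0.5, -1.3, 0.0]
gripper_width: 81.2
```

Emit:
{"name": "send_rows", "arguments": {"motion": "0 0 0 0 0 0 0.7; 0 0 0 0 0 0 0.55; 0 0 0 0 0 0 0.4; 0 0 0 0 0 0 0.25; 0 0 0 0 0 0 0.1", "newtons": 30}}

```text
time_s: 26.63
position: [474.1, 345.2, 179.4]
orientation: [0.001, 0.063, 0.998, 0.0]
contact_force: [0.2, -1.0, 4.2]
gripper_width: 55.4
```

Emit:
{"name": "send_rows", "arguments": {"motion": "0 0 0 0 0 0 -0.1; 0 0 0 0 0 0 -0.5; 0 0 0 0 0 0 -1; 0 0 0 0 0 0 -1", "newtons": 60}}

```text
time_s: 26.97
position: [474.2, 345.3, 179.5]
orientation: [0.001, 0.063, 0.998, 0.0]
contact_force: [-0.5, -0.4, 6.1]
gripper_width: 55.4
```

```bash
python3 plan.py 471 -339 100 70.7; python3 - <<'E'
from meas import *
s=grab_frame("side"); cv2.imwrite("pics/s21.png",cv2.resize(s[200:350,270:420],None,fx=4,fy=4))
E
```

```text
tcp [474.2 345.3 179.5] jaw yaw 82.8 q [ 0.49  0.49 -0.27  0.81 -0.    0.62] w 55.4 F [-0.5 -0.4  6.1] t 26.97 tooltilt [ 2.3e-03  8.0e-04 -1.0e+00]
shift tool m [-0.0829 -0.6792 -0.076 ] z-only 75.5
wz rad 0.211 (alt -2.931 )
```

View pics/s21.png

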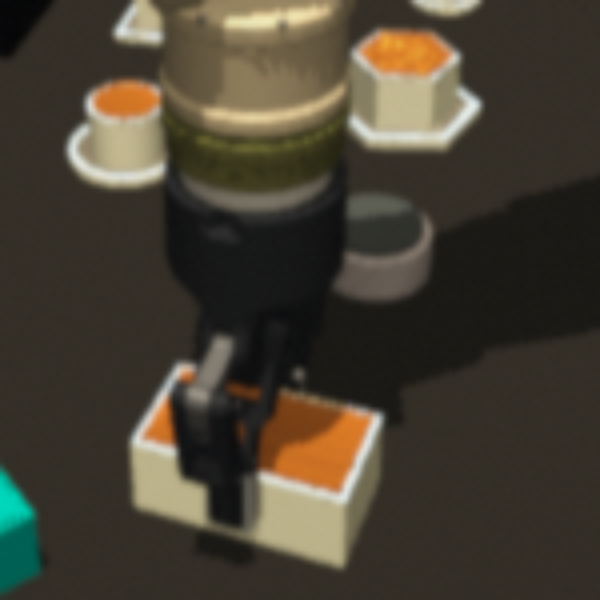

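Well gripped. Lifting.

Emit:
{"name": "send_rows", "arguments": {"motion": "0 0 -0.005 0 0 0 -1; 0 0 -0.017 0 0 0 -1; 0 0 -0.037 0 0 0 -1; 0 0 -0.06 0 0 0 -1; -0.001 -0.01 -0.08 0 0 0 -1"}}

```text
time_s: 27.43
position: [473.0, 335.9, 259.0]
orientation: [-0.0, 0.062, 0.998, 0.0]
contact_force: [-0.2, 0.2, -2.2]
gripper_width: 55.2
```

```bash
python3 plan.py 471 -339 120 70.7; python3 - <<'E'
from meas import *
s=grab_frame("side"); cv2.imwrite("pics/s22.png",cv2.resize(s[200:350,270:420],None,fx=4,fy=4))
E
```

```text
tcp [473.  335.9 259. ] jaw yaw 82.9 q [ 0.48  0.41 -0.19  0.98  0.    0.6 ] w 55.2 F [-0.2  0.2 -2.2] t 27.43 tooltilt [-6.e-04  8.e-04 -1.e+00]
shift tool m [-0.0816 -0.67   -0.0166] z-only 16.0
wz rad 0.213 (alt -2.929 )
```

View pics/s22.png

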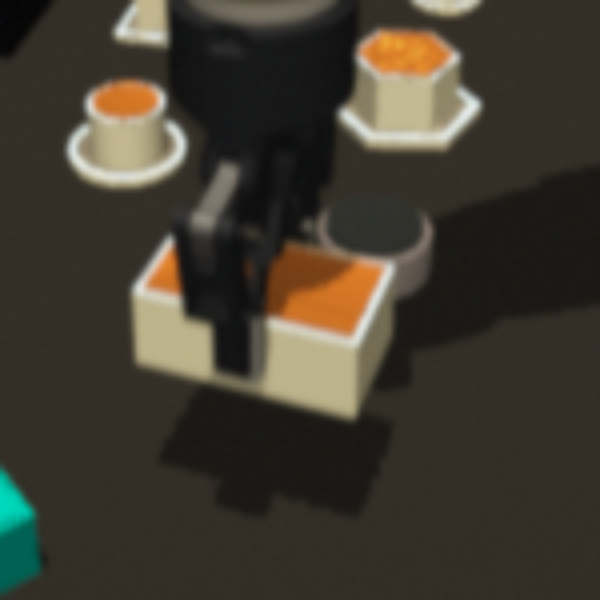

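Emit:
{"name": "send_rows", "arguments": {"motion": "-0.003 -0.025 -0.005 0 0 0 -1; -0.007 -0.058 -0.012 0 0 0 -1; -0.011 -0.093 -0.018 0 0 0 -1; -0.015 -0.128 -0.02 0 0 0 -1; -0.02 -0.163 -0.02 0 0 0 -1"}}

```text
time_s: 27.9
position: [472.1, 169.6, 278.2]
orientation: [0.0, 0.062, 0.998, 0.0]
contact_force: [0.9, -0.0, -2.1]
gripper_width: 55.3
```

Emit:
{"name": "send_rows", "arguments": {"motion": "-0.004 -0.036 0 0 0 0.02 -1; -0.009 -0.072 0 0 0 0.06 -1; -0.013 -0.108 0 0 0 0.1 -1; -0.018 -0.144 0 0 0 0.14 -1; -0.022 -0.18 0 0 0 0.18 -1"}}

```text
time_s: 28.32
position: [471.3, -12.1, 277.7]
orientation: [-0.0, 0.153, 0.988, 0.0]
contact_force: [1.9, 0.3, -2.6]
gripper_width: 54.8
```

```bash
python3 plan.py 471 -339 110 70.7
```

```text
tcp [471.3 -12.1 277.7] jaw yaw 72.4 q [-0.2   0.2  -0.43  0.94  0.    0.11] w 54.8 F [ 1.9  0.3 -2.6] t 28.32 tooltilt [-5.e-04  5.e-04 -1.e+00]
shift tool m [-0.0987 -0.3117  0.0125] z-only -12.7
wz rad 0.029 (alt -3.112 )
```

Emit:
{"name": "send_rows", "arguments": {"motion": "-0.011 -0.036 0 0 0 0.02 -1; -0.022 -0.071 0 0 0 0.029 -1; -0.033 -0.106 0 0 0 0.029 -1; -0.045 -0.141 0 0 0 0.029 -1; -0.056 -0.176 0 0 0 0.029 -1"}}

```text
time_s: 28.73
position: [471.8, -196.9, 277.6]
orientation: [-0.0, 0.167, 0.986, 0.0]
contact_force: [0.6, -0.2, -2.1]
gripper_width: 55.4
```

Emit:
{"name": "send_rows", "arguments": {"motion": "-0.011 -0.036 0 0 0 0 -1; -0.022 -0.071 0.005 0 0 0 -1; -0.031 -0.1 0.02 0 0 0 -1; -0.039 -0.125 0.035 0 0 0 -1; -0.041 -0.132 0.05 0 0 0 -1"}}

```text
time_s: 29.15
position: [467.6, -337.5, 227.2]
orientation: [0.001, 0.168, 0.986, -0.001]
contact_force: [1.2, -0.8, -1.5]
gripper_width: 55.2
```

Emit:
{"name": "send_rows", "arguments": {"motion": "0 0 0.005 0 0 0 -1; 0 0 0.01 0 0 0 -1; 0 0 0.01 0 0 0 -1"}}

```text
time_s: 29.4
position: [467.2, -332.0, 216.8]
orientation: [-0.001, 0.166, 0.986, 0.001]
contact_force: [-0.3, -0.7, -3.0]
gripper_width: 54.8
```

```bash
python3 plan.py 471 -339 28.5 70.7; python3 - <<'E'
from meas import *
s=grab_frame("side"); cv2.imwrite("pics/s23.png",cv2.resize(s[130:230,320:440],None,fx=5,fy=5))
E
```

```text
tcp [ 467.2 -332.   216.8] jaw yaw 70.9 q [-0.76  0.43 -0.26  0.88  0.   -0.42] w 54.8 F [-0.3 -0.7 -3. ] t 29.4 tooltilt [-0.0022  0.0028 -1.    ]
shift tool m [-0.006  -0.0054  0.0332] z-only -33.3
wz rad 0.003 (alt -3.139 )
```

View pics/s23.png

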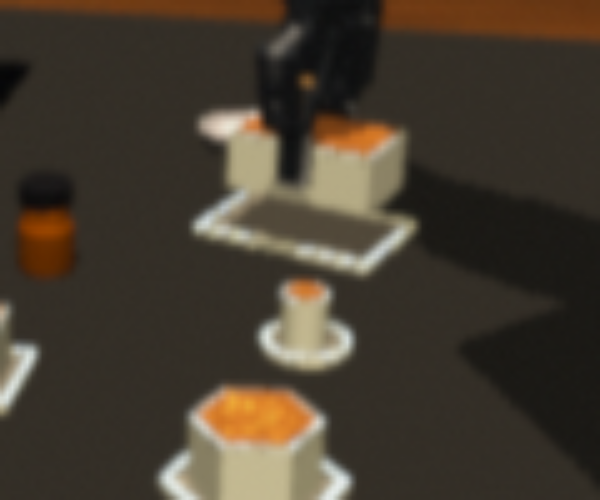

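The oblong is level above its saucer. I'll correct laterally, then lower.

Emit:
{"name": "send_rows", "arguments": {"motion": "-0.004 -0.004 0.003 0 0 0 -1; -0.005 -0.005 0.01 0 0 0 -1; -0.005 -0.005 0.015 0 0 0 -1; -0.005 -0.005 0.018 0 0 0 -1; -0.005 -0.005 0.018 0 0 0 -1"}}

```text
time_s: 29.87
position: [470.5, -339.2, 199.2]
orientation: [-0.001, 0.166, 0.986, 0.001]
contact_force: [0.7, 0.6, -2.9]
gripper_width: 55.2
```

Emit:
{"name": "send_rows", "arguments": {"motion": "0 0 0 0 0 0 -1; 0 0 0 0 0 0 -1"}}

```text
time_s: 30.03
position: [470.8, -339.7, 200.2]
orientation: [0.0, 0.167, 0.986, 0.0]
contact_force: [0.3, -0.4, -3.1]
gripper_width: 55.0
```

```bash
python3 plan.py 471 -339 28.5 70.7
```

```text
tcp [ 470.8 -339.7  200.2] jaw yaw 70.8 q [-0.76  0.46 -0.26  0.85  0.   -0.43] w 55.0 F [ 0.3 -0.4 -3.1] t 30.03 tooltilt [ 1.e-04  1.e-04 -1.e+00]
shift tool m [0.0001 0.0007 0.0167] z-only -16.7
wz rad 0.002 (alt -3.139 )
```

Emit:
{"name": "send_rows", "arguments": {"motion": "0 0 0.005 0 0 0 -1; 0 0 0.01 0 0 0 -1; 0 0 0.013 0 0 0 -1; 0 0 0.0145 0 0 0 -1; 0 0 0.0145 0 0 0 -1"}}

```text
time_s: 30.45
position: [470.5, -339.6, 184.9]
orientation: [-0.001, 0.167, 0.986, 0.0]
contact_force: [0.1, -0.4, -2.1]
gripper_width: 55.3
```

Emit:
{"name": "send_rows", "arguments": {"motion": "0 0 0.001 0 0 0 -1; 0 0 0.002 0 0 0 -1; 0 0 0.002 0 0 0 -1; 0 0 0.002 0 0 0 -1"}}

```text
time_s: 30.78
position: [470.8, -339.8, 183.8]
orientation: [0.0, 0.167, 0.986, -0.0]
contact_force: [-0.8, -0.5, -2.1]
gripper_width: 55.3
```

Emit:
{"name": "send_rows", "arguments": {"motion": "0 0 0.0007 0 0 0 -1; 0 0 0.001 0 0 0 -1; 0 0 0.001 0 0 0 -1; 0 0 0.001 0 0 0 -1"}}

```text
time_s: 31.12
position: [470.8, -339.8, 183.6]
orientation: [0.0, 0.167, 0.986, -0.0]
contact_force: [-2.8, 1.8, 6.6]
gripper_width: 55.2
```

Contact at 183.6, against 183.5 predicted. Releasing.

Emit:
{"name": "send_rows", "arguments": {"motion": "0 0 0 0 0 0 0.1; 0 0 0 0 0 0 0.3; 0 0 0 0 0 0 0.45; 0 0 0 0 0 0 0.6; 0 0 0 0 0 0 0.7"}}

```text
time_s: 31.53
position: [471.0, -339.9, 182.7]
orientation: [0.0, 0.167, 0.986, -0.0]
contact_force: [0.3, 0.2, -0.4]
gripper_width: 72.5
```

Emit:
{"name": "send_rows", "arguments": {"motion": "0 0 0 0 0 0 0.8; 0 0 -0.01 0 0 0 0.8; 0 0 -0.03 0 0 0 0.8; 0 0 -0.065 0 0 0 0.8; 0 0 -0.1 0 0 0 0.8"}}

```text
time_s: 31.95
position: [470.3, -339.3, 283.2]
orientation: [-0.001, 0.167, 0.986, 0.001]
contact_force: [0.7, -0.4, -0.5]
gripper_width: 77.2
```

Emit:
{"name": "send_rows", "arguments": {"motion": "0 0 -0.04 0 0 0 0.8; 0.015 0.035 -0.06 0 0 0 0.8; 0.03 0.07 -0.06 0 0 0 0.8; 0.045 0.105 -0.06 0 0 0 0.8; 0.06 0.14 -0.06 0 0 0 0.8"}}

```text
time_s: 32.37
position: [459.8, -186.6, 344.2]
orientation: [0.001, 0.167, 0.986, -0.0]
contact_force: [-0.2, 0.0, 0.2]
gripper_width: 77.0
```

```bash
python3 plan.py 300 440 240; python3 - <<'E'
from meas import *
s=grab_frame("side"); cv2.imwrite("pics/s24.png",cv2.resize(s[130:280,240:440],None,fx=4,fy=4))
t=grab_frame("top"); cv2.imwrite("pics/t24.png",t)
E
```

```text
tcp [ 459.8 -186.6  344.2] jaw yaw 70.8 q [-0.55  0.19 -0.27  1.11  0.   -0.21] w 77.0 F [-0.2  0.   0.2] t 32.37 tooltilt [ 0.0022 -0.001  -1.    ]
shift tool m [ 0.3573  0.5389 -0.0518] z-only 50.8
```

View pics/s24.png

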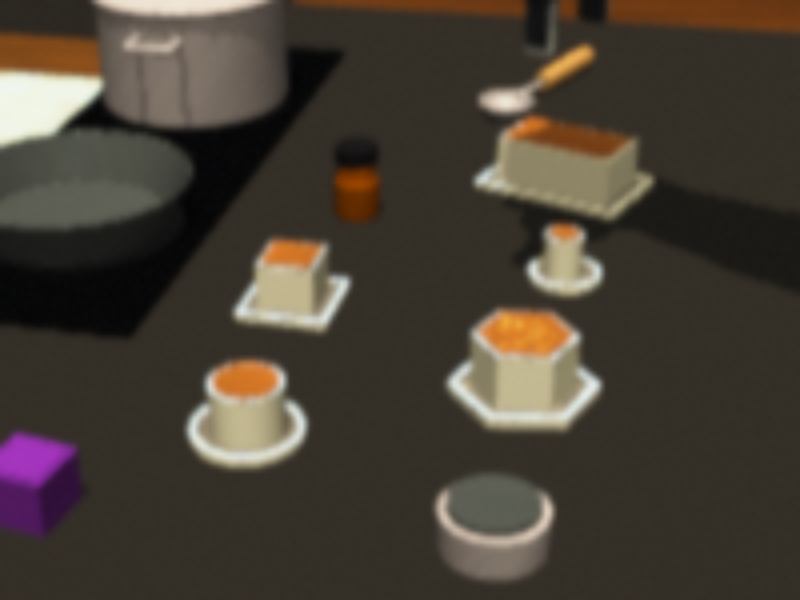

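View pics/t24.png

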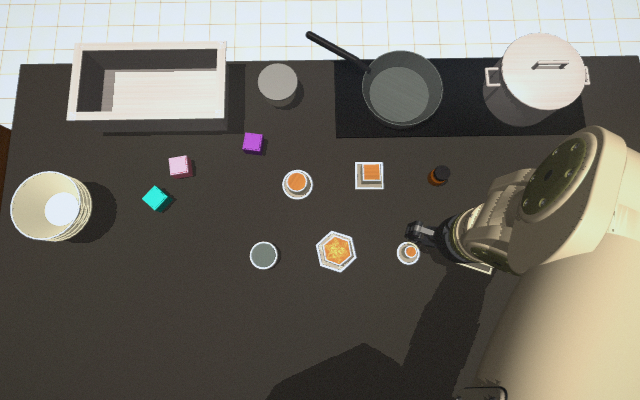

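All five are standing in their saucers. I'll move the arm aside for a clear final measurement.

Emit:
{"name": "send_rows", "arguments": {"motion": "0.02 0.034 -0.01 0 0 0 0.8; 0.04 0.068 -0.03 0 0 0 0.8; 0.06 0.1 -0.04 0 0 0 0.8; 0.08 0.13 -0.04 0 0 0 0.8; 0.1 0.16 -0.04 0 0 0 0.8"}}

```text
time_s: 32.88
position: [418.1, -2.9, 384.3]
orientation: [0.002, 0.167, 0.986, -0.0]
contact_force: [0.9, 0.4, -1.0]
gripper_width: 76.6
```

Emit:
{"name": "send_rows", "arguments": {"motion": "0.004 0.038 0 0 0 0 0.8; 0.008 0.076 0 0 0 0 0.8; 0.012 0.114 0 0 0 0 0.8; 0.016 0.152 0 0 0 0 0.8; 0.02 0.19 0 0 0 0 0.8"}}

```text
time_s: 33.3
position: [462.2, 183.8, 383.6]
orientation: [0.001, 0.167, 0.986, 0.0]
contact_force: [0.5, -0.5, -0.6]
gripper_width: 77.1
```

Emit:
{"name": "send_rows", "arguments": {"motion": "0.004 0.038 0 0 0 0 0.8; 0.008 0.076 0 0 0 0 0.8; 0.012 0.114 0 0 0 0 0.8; 0.016 0.14 0 0 0 0 0.8; 0.016 0.14 0 0 0 0 0.8"}}

```text
time_s: 33.72
position: [493.7, 323.6, 382.6]
orientation: [0.001, 0.165, 0.986, 0.001]
contact_force: [1.0, -0.5, 0.3]
gripper_width: 76.7
```

```bash
python3 plan.py; python3 - <<'E'
from meas import *
t=grab_frame("top"); cv2.imwrite("pics/t25.png",t)
sau=dict(round=(618,86.5,40),square=(638,-87,40),hex=(457,-2,44),mini=(450.2,-170,38),oblong=(471,-339,44))
for k,(x,y,z) in sau.items():
    u,v=w2px("top",(x,y,z))[0].astype(int)
    cs=comps(orange(t,(u-30,v-32,u+30,v+32)),15)
    if not cs: print(k,"none"); continue
    c=max(cs,key=lambda c:c.sum()); P=px2w("top",outer(c),z); print(k,"lid",rect(P),"off",(rect(P)[0]-[x,y]).round(1))
E
```

```text
tcp [493.7 323.6 382.6] jaw yaw 71.1 q [0.44 0.35 0.04 1.26 0.   0.77] w 76.7 F [ 1.  -0.5  0.3] t 33.72 tooltilt [ 0.0015  0.002  -1.    ]
round lid (array([617.8,  87.4]), array([37.1, 38.1]), 89.4) off [-0.2  0.9]
square lid (array([637.8, -87.9]), array([33. , 31.2]), 89.1) off [-0.2 -0.9]
hex lid (array([456.9,  -3.7]), array([56.4, 52.2]), 68.7) off [-0.1 -1.7]
mini lid (array([ 452.7, -169.8]), array([18.2, 17.8]), 89.1) off [2.5 0.2]
oblong lid (array([ 469.9, -339.8]), array([47.7, 92.5]), 70.9) off [-1.1 -0.8]
```

View pics/t25.png

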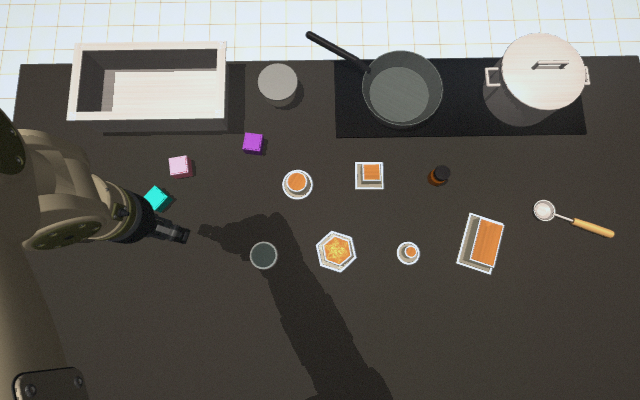

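All pots are centred within 2.5 mm and aligned, and the arm is clear. Handing in.

```bash
python3 -c "
from rig import *
print(hand_in())"
```

```text
the job is handed in; nothing more can be done
None
```

I unstacked both stacks and set all five pots upright on their own saucers, in the order mini, round, square, hex, oblong. The job was handed in at about 34 s of the 128 s allowed; hand-in gives no verdict.

- **Position:** in the last top-camera check every lid centre was within 2.5 mm of its saucer centre. The mini pot was furthest off at 2.5 mm; the limit is 12 mm.
- **Alignment:** by the same camera, the sides were parallel to the saucers to about 0.5° for the oblong and 0° for the square. The hex was off by 1–3°, and its saucer's angle is only good to a couple of degrees.
- **Height:** each pot touched its saucer floor within 0.1 mm of the predicted height. Setting-down force stayed under about 20 N.
- **Tilt:** the side view showed all five standing flat inside the rims. I judged this by eye and did not measure it.
- **Arm:** it ended clear of everything.

No check failed or disagreed.

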